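Clear a jammed tube from a dry-bath block and reseat the block wells up

ROBOT

A 7-joint arm with a two-finger parallel gripper is mounted at the origin on the work surface. World frame = base frame: x ahead of the robot, y to its left, z up, the work surface at z = 0. Lengths are in m, angles in rad, forces in N, time in s.
With the tool pointing down it reaches from about 0.4 to 0.85 m from the base axis. Payload 10.4 kg.
Tool frame: the origin (TCP) lies between the finger pads; the fingertips stand 17 mm ahead of it and the grasp point (between the pads) lies 2 mm behind it; z points along the fingers, y is the direction in which the jaws open and shut (so a half turn about z gives the same grasp; the last joint's range is limited). The gripper opens to 85 mm and grips with 20 to 120 N. Pads are 22 mm wide; open, the fingers measure 114 mm over their backs; the gripper's body (76 mm by 85 mm) begins 54 mm behind the grasp point. The pads swing forward as they close: fully open they stand 13 mm farther back than shut.
Start: joints at [-1.206, 0.332, -0.065, 1.46, 0.022, 1.35, -0.088], TCP at [0.236, 0.579, 0.211] pointing down, gripper open.
Joint ranges: [-2.6, 2.6], [-0.5, 2.12], [-1.47, 1.34], [0.16, 2.42], [-1.27, 4.41], [0.06, 2.06], [-2.6, 2.6]. Speed limits (rad/s): [2.22, 2.22, 2.79, 2.79, 3.14, 3.14, 3.14].

INTERFACE

Orientations are given as a unit quaternion [x, y, z, w].
In Python, from workcell import manip gives the robot as it stands.
- The arm moves only by the tool jog_arm, never from a script. Its argument "steps" is one flat list of numbers, 5 for each row, row after row: the finger opening in m, from 0 to 0.0854, then the shift along the tool's x, y, z in m, then the turn about the tool's z in rad. In form: [gripper, x, y, z, twist, gripper, x, y, z, twist, ...]. A call has exactly 10 rows; each row is the pose to reach, as a shift and turn from the pose commanded when the call began, along the tool's axes at that moment; what a row does not reach only later rows make up. A row lasts 1/10 s, in which the tool goes at most 50 mm and 8.59 degrees, less where a joint would pass 70% of its speed; a pose out of reach is approached as far as the arm can. A call with a gripper value outside its range is refused whole. The fingers move at their own pace and stop on an object; "grip_force" is the grip in N (left out, the last holds). Time passes only in rows, so rows that repeat a pose let the fingers close, or fill a call up. It gives the time, the measured TCP pose, the force and the opening at its end, in the units of the state.
- manip.get_obs(): the state, without advancing time (a new reading comes with each control period).
- manip.camera(name): name is "scene" or "top" or "wrist"; returns (picture, depth): 420x560x3 uint8, red, green, blue; 420x560 float32, m along the optical axis (not along the pixel's ray), 0 where there is no reading.
- manip.calibration(name): a dict with "mtx" (3x3 intrinsics, pixels), "world_to_cam" (4x4, takes a point from world to camera coordinates). Camera axes: x right, y down, z forward; pixel columns grow to the right and rows downward; lengths in m; the calibration is good to about 2 mm. A picture is of the moment at which its call begins: read the wrist's pose just before it. calibration takes no time and is no camera call; for the wrist camera it gives the pose at the moment of the call.
- manip.hand_in(): hands the job in, once; it reports no verdict.
The state is a dict: "clock": time; "joint_pos": joint angles; "joint_velocities": joint speeds; "tau": joint torques, N m; "position": TCP position; "ee_rot": TCP orientation; "ft_force": force on the tool from outside, world axes, zero at the start; "torque": the same for the moment, N m; "grip_width": opening from 0.0 (shut) to 1.0 (fully open).
Only numpy, scipy, OpenCV 4.12 (cv2) and the standard library are available. Lean on these libraries where they do the work, as an engineer would, in place of code of your own. Each camera call takes 0.05 s, during which the arm holds its last target.

TASK

A tube is jammed in the middle well of the aluminium heating block that lies on its side in the steel tray: with the push-out rod, through the small hole in the block's underside, drive the tube out into the tray and leave it there, then lay the rod down flat on the bench or in the tray. Turn the block upright and set it gently and fully home in the heater's recess with its wells facing up, then press the green start button once it sits there. Do not disturb the tube rack, the glove box or the jar.

Things in the scene. Friction and masses are not known exactly. Their poses are not given: they have to be found in the camera images.
- tray: low stainless tray fixed to the bench, 190 x 170 mm, floor 3 mm thick, rim 12 mm high and 3 mm thick. Origin: centre of its underside. Its +x axis points roughly to the robot's right (world -y). A 3 mm thick, 12 mm high bar across it, centred at x = -15 mm, parts it into a block side (-x) and an empty catch side (+x, about 108 mm long).
- block: aluminium tube block, 0.3 kg, 50 mm along x (its height in use), 60 along y, 46 along z; origin at its centre. +x points out of the face with five 15 mm wells (middle one on the x axis), 42 mm deep; -x is its underside, 8 mm thick, with a 10.5 mm push-out hole under each well. It lies on its side in the tray, z up, middle axis 26 mm above the bench, wells face at the tray's bar, which stops it sliding.
- tube: white tube with purple stopper, 14 mm diameter, 38 mm long, 15 g; origin at its centre, +x along its axis to the stopper. Starts jammed in the block's middle well, lower end 0.5 mm off the well's bottom, stopper 3.5 mm below the wells face: nothing to grip. A push of about 2 to 4 N along the axis moves it; pushed some 40 mm it drops over the bar into the catch side.
- rod: push-out rod, 55 g, lying on the bench: blue square handle 14 x 14 mm, 72 mm long, then a straight steel shank 6 mm in diameter with a round nose. Origin on the axis, 20 mm behind the handle's front end, 7 mm above the bench as it lies, near the balance point; +x points along the shank to the nose, 96 mm from the origin; the handle reaches 52 mm behind the origin.
- rod_tip (a point): the nose end of the rod's shank, on its axis; axes as rod
- heater: dry-bath heater fixed to the bench, white box 150 x 150 mm, deck 62 mm above the bench. Origin: centre of its underside; z up, -x is its control-strip side, which faces the robot.
- recess (a point): centre of the floor of the heater's recess: a rectangular pocket 12 mm deep in the deck, 64 mm along the heater's x and 50 mm along its y (2 mm of play on each side of the block, whose 60 mm width goes along the heater's x, either way round), floor 50 mm above the bench, centred 20 mm ahead (+x) of the heater's origin. A seated block's centre is 25 mm above this point. Axes as heater.
- start (a joint): travel of the green start button, 0 at rest to 0.005 m fully down; a spring key, about 4 N at full travel; it counts as pressed beyond 0.003 m
- start_top (a point): centre of the top of the green button, 20 mm in diameter, on the heater's control strip, about 15 mm above the deck
- rack: orange tube rack 70 x 114 mm with purple-capped tubes, 92 mm high; leave alone
- glovebox: white and blue glove box 115 x 230 x 70 mm; leave alone
- jar: white jar with orange cap, 60 mm in diameter, 95 mm high; leave alone
Mind the look-alikes: they are no part of the job. There is more than one size of the block; the one meant has the size given above.

How it is judged:
By the outcome, as a careful person would: the job done as asked, in the order asked, and still so for the second after the job is handed in, with the robot touching nothing.
It also fails if it takes over 72 s, if anything falls off the work surface, if the arm or the gripper's body presses on something with over 40 N, if the wrist force passes 120 N, or if a joint passes its speed limit or range.

## Working session

There is one attempt and no reset: what is moved stays moved. The work goes in short steps, Python scripts to look and compute and a tool call to move; the robot and the scene stay as the last step left them, time stands still between calls to the robot, and variables do not carry over. Pictures are saved under pics/ and viewed, and the job is handed in when it is done.

Besides the shell and the picture viewer there is one more tool, called after ">>>" by a JSON object that holds its "fn" and its "kwargs", one argument or row to a line. jog_arm: Moves the arm, as the interface text tells. Its arguments: {"type":"object","properties":{"steps":{"type":"array"},"grip_force":{"type":"number"}},"required":["steps"]}

```bash
mkdir -p pics; ls
python3 - <<'E'
from workcell import manip
import cv2,numpy as np
o=manip.get_obs()
for k in o: print(k,np.round(o[k],4))
for n in ["scene","top","wrist"]:
    c=manip.calibration(n); print(n,np.round(c["mtx"],2).tolist(),np.round(c["world_to_cam"],4).tolist())
    p,d=manip.camera(n); cv2.imwrite(f"pics/a_{n}.png",p[:,:,::-1]); np.savez(f"a_{n}.npz",p=p,d=d,m=c["mtx"],w=c["world_to_cam"])
E
```

```text
pics
clock 0.0
joint_pos [-1.2056  0.3328 -0.0647  1.461   0.0215  1.3499 -0.0885]
joint_velocities [-0.0008  0.0019 -0.0005  0.0004  0.0002 -0.0002 -0.0006]
tau [-1.40000e-03 -6.25442e+01  4.87000e-02 -3.91612e+01  1.63000e-02
  1.00000e-02  1.00000e-04]
position [0.2361 0.5782 0.2104]
ee_rot [ 1.927e-01  9.813e-01 -7.000e-04 -1.000e-04]
ft_force [-0.2338  0.8061 -0.0285]
torque [-0.0366  0.001  -0.0207]
grip_width 0.9975
scene [[468.56, 0.0, 278.63], [0.0, 468.56, 208.25], [0.0, 0.0, 1.0]] [[0.2187, 0.9757, -0.0141, -0.0735], [0.8032, -0.1882, -0.5651, -0.4244], [-0.5541, 0.1122, -0.8249, 1.4795], [0.0, 0.0, 0.0, 1.0]]
top [[443.62, 0.0, 277.98], [0.0, 443.62, 207.74], [0.0, 0.0, 1.0]] [[0.0336, -0.9994, 0.0039, -0.0697], [-0.9791, -0.0337, -0.2005, 0.5464], [0.2005, 0.003, -0.9797, 0.8594], [0.0, 0.0, 0.0, 1.0]]
wrist [[336.63, 0.0, 275.46], [0.0, 336.63, 204.96], [0.0, 0.0, 1.0]] [[0.379, 0.9254, -0.001, -0.6252], [0.8786, -0.3595, 0.3143, -0.0387], [0.2905, -0.1199, -0.9493, 0.3806], [0.0, 0.0, 0.0, 1.0]]
```

View pics/a_scene.png

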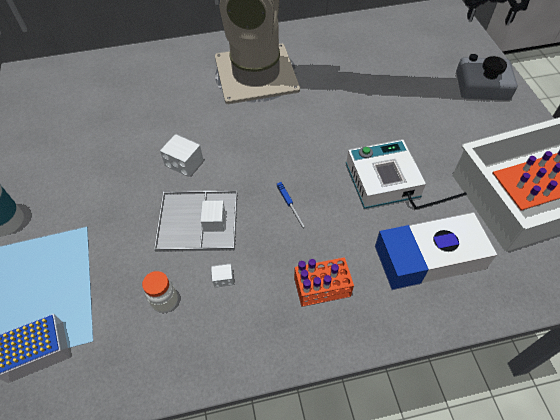

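View pics/a_top.png

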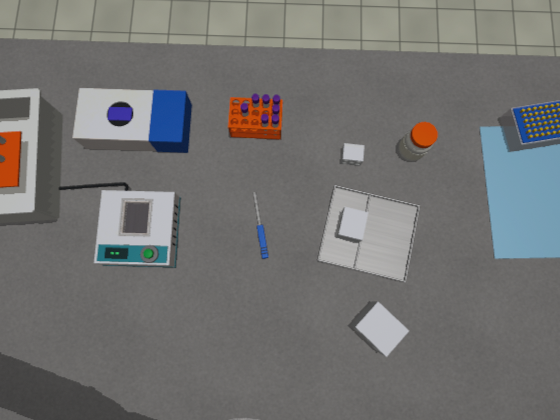

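View pics/a_wrist.png

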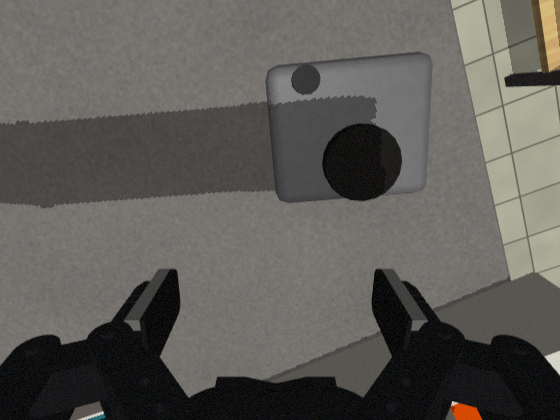

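```bash
cat > h.py <<'E'
import numpy as np,cv2
def load(n):
    f=np.load(n); return f['p'],f['d'],f['m'],f['w']
def ray(m,w,uv,z):
    uv=np.atleast_2d(np.array(uv,float)); R=w[:3,:3];t=w[:3,3];c=-R.T@t
    d=np.c_[(uv-[m[0,2],m[1,2]])/[m[0,0],m[1,1]],np.ones(len(uv))]@R
    s=(z-c[2])/d[:,2]; return c+d*s[:,None]
def cloud(d,m,w):
    v,u=np.mgrid[:d.shape[0],:d.shape[1]]
    P=np.stack([(u-m[0,2])/m[0,0]*d,(v-m[1,2])/m[1,1]*d,d],-1)
    return (P-w[:3,3])@w[:3,:3]
def proj(m,w,X):
    X=np.atleast_2d(X)@w[:3,:3].T+w[:3,3]; return X[:,:2]/X[:,2:]*m[0,0]+[m[0,2],m[1,2]]
E
python3 - <<'E'
from h import *
p,d,m,w=load('a_top.npz'); C=cloud(d,m,w)
print('bench z',np.median(C[300:340,200:300,2]))
hsv=cv2.cvtColor(p,cv2.COLOR_RGB2HSV)
# rod handle
b=((hsv[...,0]>105)&(hsv[...,0]<125)&(hsv[...,1]>150)).astype(np.uint8); b[:,:240]=0;b[:,280:]=0
ys,xs=np.nonzero(b);print('handle px',xs.min(),xs.max(),ys.min(),ys.max(),len(xs))
r=cv2.minAreaRect(np.c_[xs,ys].astype(np.float32));print(r)
print(ray(m,w,cv2.boxPoints(r),.014).round(4))
# objects by height region
for nm,(x0,x1,y0,y1),lo,hi in [('heater',(85,190,180,275),.057,.067),('block',(325,380,195,255),.044,.056),('rim',(310,425,180,285),.009,.02),('recess',(85,190,180,275),.047,.053),('button',(140,160,240,265),.073,.085)]:
    S=C[y0:y1,x0:x1].reshape(-1,3); k=(S[:,2]>lo)&(S[:,2]<hi); 
    q=S[k]; r=cv2.minAreaRect(q[:,:2].astype(np.float32)*1000); print(nm,k.sum(),np.median(q,0).round(4),r)
for n,(x0,x1,y0,y1) in dict(heater=(90,190,180,275),tray=(310,425,180,285),rod=(235,290,185,265)).items():
    cv2.imwrite(f'pics/c_{n}.png',cv2.resize(p[y0:y1,x0:x1,::-1],None,fx=6,fy=6,interpolation=cv2.INTER_CUBIC))
E
```

```text
bench z -0.001045753804319048
handle px 257 267 225 258 173
((262.16217041015625, 241.47299194335938), (32.87979507446289, 5.753964424133301), 80.53767395019531)
[[ 0.5161 -0.0066  0.014 ]
 [ 0.5186 -0.0187  0.014 ]
 [ 0.4497 -0.0329  0.014 ]
 [ 0.4474 -0.021   0.014 ]]
heater 4498 [0.4893 0.2424 0.0609] ((498.6338806152344, 239.76113891601562), (150.56204223632812, 151.9576416015625), 0.5662676692008972)
block 695 [ 0.5233 -0.2066  0.0481] ((523.9044189453125, -206.34312438964844), (50.34937286376953, 60.567874908447266), 77.92723846435547)
rim 515 [ 0.4967 -0.2381  0.0111] ((511.463134765625, -246.78945922851562), (190.18414306640625, 170.2477264404297), 77.95975494384766)
recess 715 [0.5186 0.2405 0.0496] ((492.6205749511719, 237.9842071533203), (138.01156616210938, 148.23062133789062), 0.5471806526184082)
button 69 [0.4445 0.2033 0.0756] ((444.82843017578125, 203.62698364257812), (17.328840255737305, 17.75733184814453), 47.656219482421875)
```

View crops.

View pics/c_tray.png

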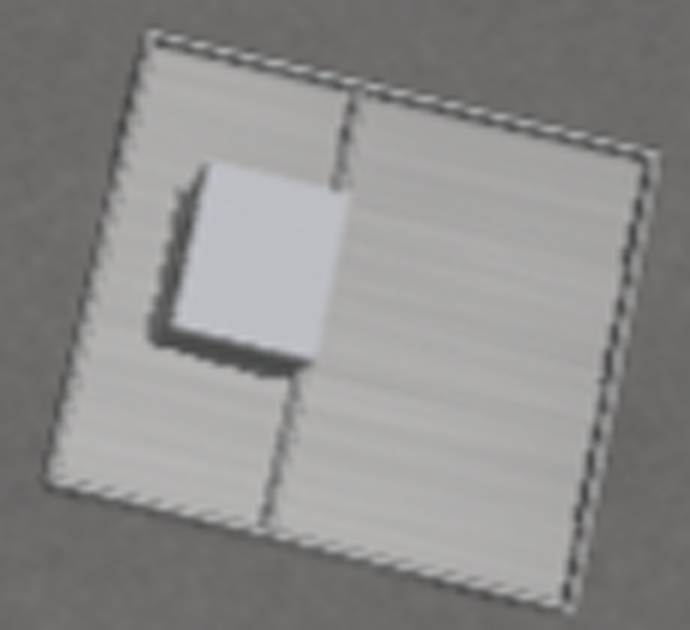

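View pics/c_heater.png

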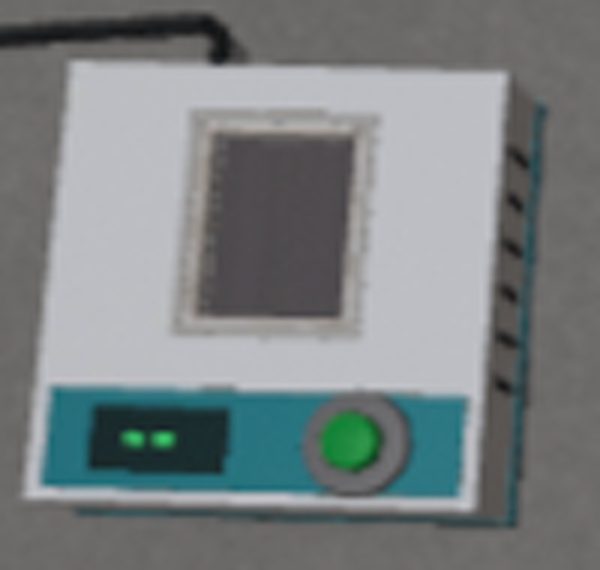

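View pics/c_rod.png

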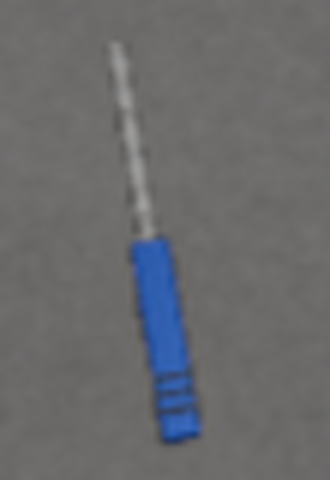

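Run:
```python
from h import *
p,d,m,w=load('a_top.npz'); C=cloud(d,m,w)
for nm,(x0,x1,y0,y1),lo,hi in [('block',(325,380,195,255),.044,.056),('rim',(310,425,180,285),.009,.02),('recess',(112,160,195,240),.047,.053)]:
    S=C[y0:y1,x0:x1].reshape(-1,3); k=(S[:,2]>lo)&(S[:,2]<hi); 
    r=cv2.minAreaRect(S[k][:,:2].astype(np.float32)*1000); print(nm,r); print(cv2.boxPoints(r).round(1).tolist())
# scene cam check
p,d,m,w=load('a_scene.npz'); C=cloud(d,m,w)
for nm,X,lo,hi in [('heater',(.4986,.2398,.062),.057,.067),('block',(.524,-.206,.049),.044,.056),('rim',(.5115,-.2468,.012),.009,.02)]:
    k=(C[...,2]>lo)&(C[...,2]<hi)&(np.hypot(C[...,0]-X[0],C[...,1]-X[1])<.14); r=cv2.minAreaRect(C[k][:,:2].astype(np.float32)*1000); print(nm,k.sum(),r)
hsv=cv2.cvtColor(p,cv2.COLOR_RGB2HSV)
b=((hsv[...,0]>105)&(hsv[...,0]<125)&(hsv[...,1]>150)).astype(np.uint8); b[:,:270]=0;b[:,310:]=0;b[:170]=0;b[235:]=0
ys,xs=np.nonzero(b);r=cv2.minAreaRect(np.c_[xs,ys].astype(np.float32));print(r)
print(ray(m,w,cv2.boxPoints(r),.010).round(4))
cv2.imwrite('pics/c_s.png',cv2.resize(p[170:270,140:320,::-1],None,fx=4,fy=4,interpolation=cv2.INTER_CUBIC))
```

```text
block ((523.9044189453125, -206.34312438964844), (50.34937286376953, 60.567874908447266), 77.92723846435547)
[[489.0, -224.60000610351562], [548.2999877929688, -237.3000030517578], [558.7999877929688, -188.10000610351562], [499.6000061035156, -175.39999389648438]]
rim ((511.463134765625, -246.78945922851562), (190.18414306640625, 170.2477264404297), 77.95975494384766)
[[408.3999938964844, -322.0], [574.9000244140625, -357.5], [614.5999755859375, -171.5], [448.0, -136.0]]
recess ((519.7402954101562, 241.36097717285156), (63.610626220703125, 48.824378967285156), 0.645751416683197)
[[487.70001220703125, 265.3999938964844], [488.20001220703125, 216.60000610351562], [551.7999877929688, 217.3000030517578], [551.2999877929688, 266.1000061035156]]
heater 2316 ((497.83270263671875, 239.89126586914062), (156.25222778320312, 153.03402709960938), 0.3944162130355835)
block 466 ((523.6964721679688, -206.07992553710938), (50.53223419189453, 63.29116439819336), 78.25189971923828)
rim 584 ((511.7779541015625, -246.6395263671875), (190.41595458984375, 174.34228515625), 77.93733978271484)
((284.4637145996094, 193.43783569335938), (24.545713424682617, 5.6865434646606445), 59.74356460571289)
[[ 0.45   -0.0328  0.01  ]
 [ 0.4438 -0.0183  0.01  ]
 [ 0.5169 -0.0028  0.01  ]
 [ 0.5227 -0.017   0.01  ]]
```

```bash
cat >> h.py <<'E'
def st():
    from workcell import manip
    from scipy.spatial.transform import Rotation as Ro
    o=manip.get_obs(); R=Ro.from_quat(o['ee_rot']).as_matrix()
    return o,np.array(o['position']),R
def to(x,y,z,yaw=None):
    """shift/twist in tool axes to world target; yaw=tool y angle deg"""
    o,p,R=st(); s=R.T@(np.array([x,y,z])-p); a=np.degrees(np.arctan2(R[1,1],R[0,1])); t=0
    if yaw is not None: t=-np.radians((yaw-a+180)%360-180)
    print('clk',round(float(o['clock']),2),'pos',p.round(4),'yaw',round(a,2),'f',np.round(o['ft_force'],1),'g',round(float(o['grip_width']),3),'q',np.round(o['joint_pos'],2)); print('shift',s.round(4),'twist',round(t,4)); return s,t
E
python3 - <<'E'
from h import *
p,d,m,w=load('a_top.npz');print(ray(m,w,[254.5,192],.007), proj(m,w,[.4987,-.0155,.014]))
to(.4987,-.0155,.12,101.9)
E
```

```text
[[0.59177659 0.00158499 0.007     ]] [[260.42221421 233.93892199]]
clk 0.15 pos [0.2362 0.5783 0.2106] yaw 67.78 f [ 0.4  0.7 -0.5] g 1.0 q [-1.21  0.33 -0.06  1.46  0.02  1.35 -0.09]
shift [-0.4675 -0.4504  0.0911] twist -0.5955
```

>>> {"fn": "jog_arm", "kwargs": {
  "steps": [0.04,-0.467,-0.45,0.09,-0.587,0.04,-0.467,-0.45,0.09,-0.587,0.04,-0.467,-0.45,0.09,-0.587,0.04,-0.467,-0.45,0.09,-0.587,0.04,-0.467,-0.45,0.09,-0.587,0.04,-0.467,-0.45,0.09,-0.587,0.04,-0.467,-0.45,0.09,-0.587,0.04,-0.467,-0.45,0.09,-0.587,0.04,-0.467,-0.45,0.09,-0.587,0.04,-0.467,-0.45,0.09,-0.587],
  "grip_force": 60
}}

```text
clock: 1.15
position: [0.4363, 0.1251, 0.1426]
ee_rot: [-0.099, 0.995, 0.0, 0.0]
ft_force: [0.7, 1.1, 0.3]
grip_width: 0.471
```

```bash
python3 -c "
from h import *
to(.4987,-.0155,.10,101.4)"
```

```text
clk 1.15 pos [0.4363 0.1251 0.1426] yaw 101.42 f [0.7 1.1 0.3] g 0.471 q [-0.63 -0.    0.25  2.    0.    1.15  1.39]
shift [-0.0333 -0.1502  0.0425] twist 0.0004
```

>>> {"fn": "jog_arm", "kwargs": {
  "steps": [0.04,-0.02,-0.05,0.02,0,0.04,-0.033,-0.1,0.04,0,0.04,-0.033,-0.15,0.04,0,0.04,-0.033,-0.15,0.04,0,0.04,-0.033,-0.15,0.04,0,0.04,-0.033,-0.15,0.04,0,0.04,-0.033,-0.15,0.04,0,0.04,-0.033,-0.15,0.04,0,0.04,-0.033,-0.15,0.04,0,0.04,-0.033,-0.15,0.04,0]
}}

```text
clock: 2.15
position: [0.498, -0.0129, 0.1028]
ee_rot: [-0.1, 0.995, 0.0, 0.0]
ft_force: [-0.1, -0.9, 0.4]
grip_width: 0.473
```

```bash
python3 -c "
from h import *
to(.4987,-.0155,.020,101.4)
from workcell import manip
c=manip.calibration('wrist');p,d=manip.camera('wrist');cv2.imwrite('pics/b_w.png',p[:,:,::-1]);np.savez('b_w.npz',p=p,d=d,m=c['mtx'],w=c['world_to_cam'])
m,w=c['mtx'],np.array(c['world_to_cam'])
hsv=cv2.cvtColor(p,cv2.COLOR_RGB2HSV)
b=((hsv[...,0]>105)&(hsv[...,0]<125)&(hsv[...,1]>150)).astype(np.uint8)
n,l,s,_=cv2.connectedComponentsWithStats(b);i=1+np.argmax(s[1:,4]);ys,xs=np.nonzero(l==i)
r=cv2.minAreaRect(np.c_[xs,ys].astype(np.float32));print(r,ray(m,w,cv2.boxPoints(r),.014).round(4))
"
```

```text
clk 2.15 pos [ 0.498  -0.0129  0.1028] yaw 101.46 f [-0.1 -0.9  0.4] g 0.473 q [-0.44  0.15  0.41  1.94 -0.07  1.06  1.77]
shift [-0.0002 -0.0027  0.0828] twist 0.0011
((271.5, 195.0), (58.0, 17.0), 90.0) [[ 0.4707 -0.0265  0.014 ]
 [ 0.4681 -0.0139  0.014 ]
 [ 0.5143 -0.0044  0.014 ]
 [ 0.517  -0.0177  0.014 ]]
```

View pics/b_w.png

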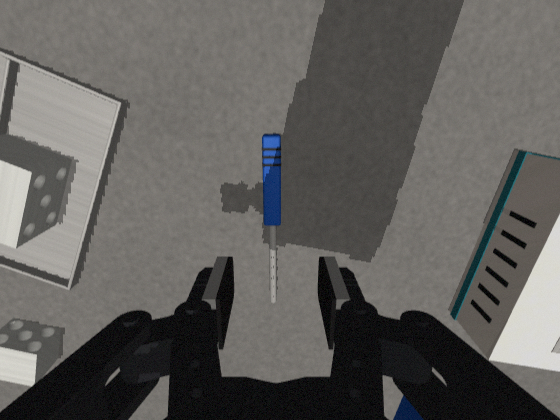

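>>> {"fn": "jog_arm", "kwargs": {
  "steps": [0.04,0,-0.002,0.035,0,0.04,0,-0.002,0.065,0,0.04,0,-0.002,0.08,0,0.04,0,-0.002,0.082,0,0.04,0,-0.002,0.082,0,0.01,0,-0.002,0.082,0,0.01,0,-0.002,0.082,0,0.01,0,-0.002,0.082,0,0.01,0,-0.002,0.082,0,0.01,0,-0.002,0.082,0]
}}

```text
clock: 3.2
position: [0.4985, -0.0154, 0.0209]
ee_rot: [-0.099, 0.995, 0.0, 0.0]
ft_force: [-0.2, -0.4, -0.3]
grip_width: 0.116
```

```bash
python3 -c "
from h import *
to(.4987,-.0155,.020,-12.07)"
```

```text
clk 3.2 pos [ 0.4985 -0.0154  0.0209] yaw 101.41 f [-0.2 -0.4 -0.3] g 0.116 q [-0.42  0.27  0.4   2.01 -0.13  0.89  1.82]
shift [-0.0002 -0.0002  0.0009] twist 1.9807
```

```bash
cat >> h.py <<'E'
def snap(name,tag,crop=None,f=1):
    from workcell import manip
    c=manip.calibration(name);p,d=manip.camera(name);m,w=np.array(c['mtx']),np.array(c['world_to_cam'])
    q=p if crop is None else p[crop[2]:crop[3],crop[0]:crop[1]]
    cv2.imwrite(f'pics/{tag}_{name}.png',cv2.resize(q[:,:,::-1],None,fx=f,fy=f,interpolation=cv2.INTER_CUBIC)); np.savez(f'{tag}_{name}.npz',p=p,d=d,m=m,w=w)
    return p,d,m,w
E
python3 -c "
from h import *
snap('wrist','d')
snap('scene','d',(220,360,120,260),4)"
```

```text
(no output)
```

View pics/d_wrist.png

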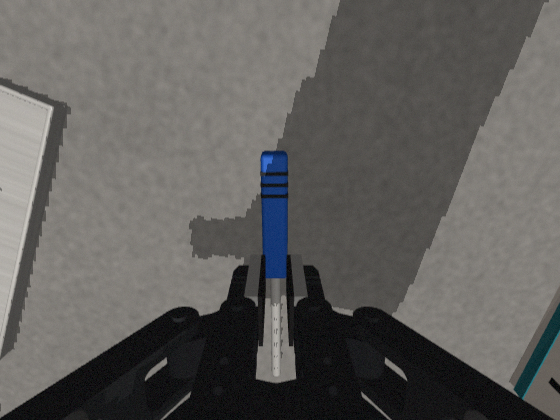

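View pics/d_scene.png

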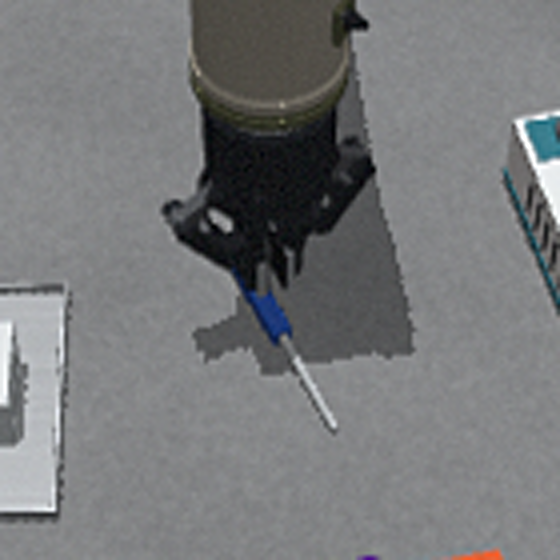

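>>> {"fn": "jog_arm", "kwargs": {
  "steps": [0.0,0,0,0,0,0.0,0,0,0,0,0.0,0,0,-0.03,0,0.0,0,0,-0.06,0.15,0.0,0,0,-0.08,0.3,0.0,0,0,-0.08,0.45,0.0,0,0,-0.08,0.6,0.0,0,0,-0.08,0.75,0.0,0,0,-0.08,0.9,0.0,0,0,-0.08,1.05]
}}

```text
clock: 4.3
position: [0.4983, -0.0154, 0.1007]
ee_rot: [0.416, 0.91, 0.0, -0.0]
ft_force: [-0.5, 0.9, 0.4]
grip_width: -0.002
```

```bash
python3 -c "
from h import *
to(.5521,-.0733,.09,-12.07)"
```

```text
clk 4.3 pos [ 0.4983 -0.0154  0.1007] yaw 40.89 f [-0.5  0.9  0.4] g -0.002 q [-0.54  0.15  0.52  1.95 -0.09  1.06  0.73]
shift [-0.0789  0.0028  0.0107] twist 0.9244
```

```bash
python3 -c "
from h import *
snap('wrist','e')
snap('scene','e',(220,360,120,260),4)"
```

```text
(no output)
```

View pics/e_wrist.png

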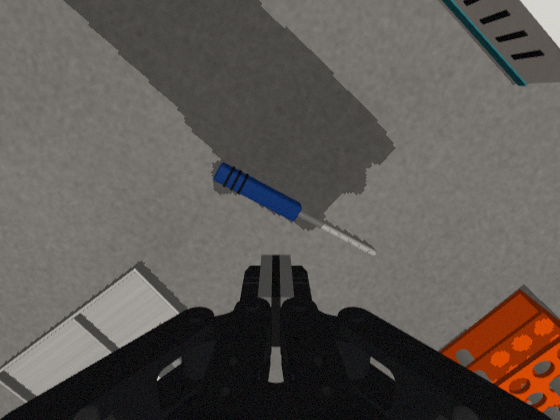

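View pics/e_scene.png

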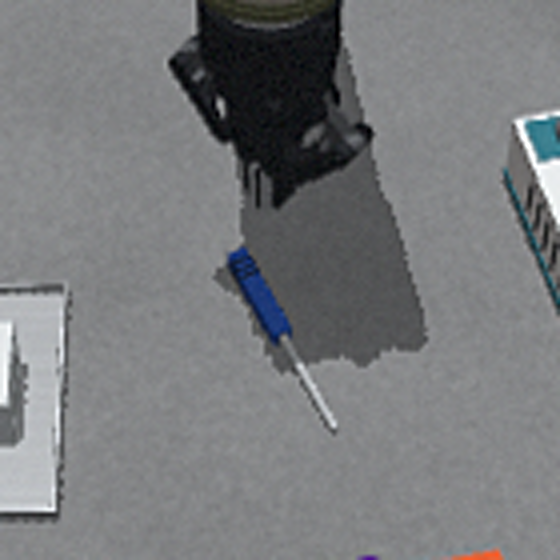

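```bash
python3 -c "
from h import *
for t in ['d_wrist.npz','e_wrist.npz']:
    p,d,m,w=load(t);C=cloud(d,m,w)
    print(t,'cam',(-w[:3,:3].T@w[:3,3]).round(4))
    for u,v in [(240,262),(240,270),(250,258),(268,258),(260,262),(295,262),(284,262),(300,258),(310,270),(274,268),(274,274),(274,280),(276,330),(274,200),(268,300),(284,300)]: print(u,v,C[v,u].round(4),p[v,u])
p,d,m,w=load('e_wrist.npz')
hsv=cv2.cvtColor(p,cv2.COLOR_RGB2HSV)
b=((hsv[...,0]>105)&(hsv[...,0]<125)&(hsv[...,1]>150)).astype(np.uint8)
n,l,s,_=cv2.connectedComponentsWithStats(b);i=1+np.argmax(s[1:,4]);ys,xs=np.nonzero(l==i)
r=cv2.minAreaRect(np.c_[xs,ys].astype(np.float32));print(r,ray(m,w,cv2.boxPoints(r),.010).round(4))
C=cloud(d,m,w); print(C[l==i].mean(0), C[l==i].max(0))
"
```

```text
d_wrist.npz cam [ 0.4182 -0.0301  0.1832]
240 262 [ 0.5181 -0.032  -0.0007] [131 127 122]
240 270 [ 0.4933 -0.0308  0.052 ] [17 18 14]
250 258 [ 0.4182 -0.0301  0.1832] [75 73 70]
268 258 [ 0.5046 -0.0169  0.0141] [ 25  57 115]
260 262 [ 0.4879 -0.0229  0.0519] [64 62 60]
295 262 [ 0.4851 -0.0079  0.0514] [73 71 67]
284 262 [ 0.5053 -0.0076  0.014 ] [ 23  54 114]
300 258 [ 0.4841 -0.0056  0.0486] [72 71 69]
310 270 [ 0.4877 -0.0005  0.0514] [18  6 14]
274 268 [ 0.5107 -0.0123  0.0128] [ 15  51 114]
274 274 [ 0.5139 -0.0116  0.0139] [ 18  48 112]
274 280 [ 0.5203 -0.0104  0.0095] [111 108 105]
276 330 [ 0.5543 -0.0023  0.01  ] [117 114 110]
274 200 [ 0.4706 -0.0203  0.0142] [ 21  55 116]
268 300 [ 5.406e-01 -1.020e-02  2.000e-04] [133 130 123]
284 300 [ 5.393e-01 -1.000e-04 -7.000e-04] [136 133 127]
e_wrist.npz cam [0.4443 0.0468 0.2631]
240 262 [ 0.5125 -0.0793 -0.0013] [116 115 109]
240 270 [ 0.5174 -0.0853 -0.001 ] [113 112 107]
250 258 [ 5.163e-01 -7.010e-02 -1.000e-04] [124 121 116]
268 258 [ 0.4872 -0.0078  0.1283] [67 66 65]
260 262 [ 0.5258 -0.068  -0.0015] [111 108 104]
295 262 [ 0.5487 -0.0477 -0.0008] [122 118 113]
284 262 [ 0.4928 -0.0035  0.1313] [65 64 63]
300 258 [ 0.5491 -0.0417  0.    ] [118 116 113]
310 270 [ 5.636e-01 -4.450e-02  2.000e-04] [119 116 112]
274 268 [ 0.489  -0.0057  0.1381] [14 15  8]
274 274 [ 0.4895 -0.0062  0.1418] [15  5 12]
274 280 [ 0.4889 -0.0055  0.148 ] [14 11 11]
276 330 [ 0.4998 -0.017   0.1574] [30 28 25]
274 200 [ 0.4947 -0.013   0.0144] [ 18  50 103]
268 300 [ 0.489  -0.0089  0.1575] [102  99 100]
284 300 [ 0.4931 -0.0048  0.158 ] [81 80 79]
((270.83917236328125, 198.41485595703125), (62.38502883911133, 19.391347885131836), 27.89727020263672) [[ 0.4706 -0.0273  0.01  ]
 [ 0.4673 -0.0121  0.01  ]
 [ 0.5153 -0.0018  0.01  ]
 [ 0.5195 -0.0174  0.01  ]]
[ 0.49205645 -0.01384142  0.01362491] [0.51748548 0.04683545 0.26305154]
```

```bash
python3 -c "
from h import *
p,d,m,w=load('e_wrist.npz');C=cloud(d,m,w)
P=np.array([.4983,-.0154,.1007])
for dz in [.03,.02,.01,0,-.01,-.017]: print(dz,proj(m,w,P+[0,0,dz]).round(1))
k=(C[...,2]>.06)&(np.hypot(C[...,0]-P[0],C[...,1]-P[1])<.05)
v,u=np.nonzero(k);z=C[...,2][k];i=np.argsort(z)[:2000:100];print(np.c_[u,v][i].tolist(),z[i].round(4))
for v in range(250,400,8): print(v,C[v,276].round(4),C[v,265].round(4))
print('R',w[:3,:3].round(3))
"
```

```text
0.03 [[275.6 286.4]]
0.02 [[275.6 275.1]]
0.01 [[275.6 265. ]]
0 [[275.6 255.9]]
-0.01 [[275.6 247.8]]
-0.017 [[275.6 242.6]]
[[274, 254], [282, 257], [266, 258], [253, 270], [287, 262], [271, 264], [292, 274], [295, 275], [256, 276], [285, 271], [288, 272], [267, 272], [276, 276], [247, 284], [284, 279], [289, 279], [264, 281], [246, 290], [290, 283], [265, 286]] [0.1228 0.1269 0.1288 0.1305 0.132  0.1336 0.1349 0.1362 0.1375 0.1388
 0.1401 0.1413 0.1426 0.1439 0.145  0.1462 0.1473 0.1483 0.1494 0.1503]
250 [ 5.283e-01 -4.950e-02  1.000e-04] [ 0.5217 -0.0563 -0.0016]
258 [ 0.49   -0.0055  0.1281] [ 0.4858 -0.0081  0.1296]
266 [ 0.4902 -0.0058  0.1348] [ 0.4866 -0.0088  0.1351]
274 [ 0.49   -0.0056  0.1419] [ 0.4865 -0.0084  0.1423]
282 [ 0.4898 -0.0054  0.1486] [ 0.4872 -0.009   0.147 ]
290 [ 0.4902 -0.0059  0.1532] [ 0.4872 -0.0088  0.1529]
298 [ 0.4905 -0.0062  0.1577] [ 0.4876 -0.0089  0.1576]
306 [ 0.4925 -0.0085  0.1583] [ 0.487  -0.0079  0.1641]
314 [ 0.4951 -0.0115  0.1576] [ 0.4868 -0.0075  0.1692]
322 [ 0.497  -0.0138  0.1583] [ 0.4868 -0.0073  0.1734]
330 [ 0.4998 -0.017   0.1574] [ 0.4866 -0.007   0.1776]
338 [ 0.5023 -0.0198  0.1572] [ 0.4881 -0.0087  0.1784]
346 [ 5.945e-01 -1.260e-01 -1.000e-04] [ 0.4948 -0.0169  0.1698]
354 [ 6.008e-01 -1.332e-01 -2.000e-04] [ 0.4971 -0.0197  0.1694]
362 [ 6.072e-01 -1.406e-01 -4.000e-04] [ 0.4991 -0.022   0.1698]
370 [ 0.6134 -0.1477 -0.    ] [ 0.4992 -0.0219  0.1733]
378 [ 6.201e-01 -1.555e-01 -3.000e-04] [ 0.4993 -0.0219  0.1767]
386 [ 0.4907 -0.0066  0.196 ] [ 0.4883 -0.0081  0.1964]
394 [ 0.4905 -0.0063  0.1988] [ 0.4878 -0.0074  0.1996]
R [[ 0.756  0.654  0.   ]
 [ 0.621 -0.718  0.314]
 [ 0.206 -0.237 -0.949]]
```

```bash
python3 -c "
from h import *
p,d,m,w=load('e_scene.npz');C=cloud(d,m,w)
P=np.array([.4983,-.0154,.1007])
for dz in [.03,.02,.01,0,-.017]: print(dz,((proj(m,w,P+[0,0,dz])-[220,120])*4).round(1))
for u,v in [(284,169),(285,170),(286,168),(284,165),(288,170)]: print(C[v,u].round(4))
"
```

```text
0.03 [[266.3 190.1]]
0.02 [[266.3 200.9]]
0.01 [[266.3 211.6]]
0 [[266.3 222.1]]
-0.017 [[266.3 239.6]]
[ 0.5063 -0.0234  0.1371]
[ 0.5081 -0.0214  0.135 ]
[ 0.5095 -0.0194  0.1434]
[ 0.5047 -0.023   0.1495]
[ 0.5104 -0.0149  0.1359]
```

>>> {"fn": "jog_arm", "kwargs": {
  "steps": [0.03,0,0,0.0,-0.15,0.03,0,0,0,-0.3,0.03,0,0,0,-0.45,0.03,0,0,0,-0.6,0.03,0,0,0,-0.75,0.03,0,0,0,-0.9,0.03,0,0,0.02,-1.05,0.03,0,0,0.05,-1.05,0.03,0,0,0.08,-1.05,0.03,0,0,0.1,-1.05]
}}

```text
clock: 5.4
position: [0.4974, -0.0155, -0.0012]
ee_rot: [-0.102, 0.995, 0.0, -0.001]
ft_force: [-0.3, 0.2, -0.1]
grip_width: 0.348
```

```bash
python3 -c "
from h import *
to(.4987,-.0155,-.019,101.4)
p,d,m,w=snap('wrist','f')
C=cloud(d,m,w);o,P,R=st()
for v in range(236,300,4): print(v,[C[v,u].round(4).tolist() for u in (250,256,296,302)])
snap('scene','f',(220,360,120,260),4)
"
```

```text
clk 5.4 pos [ 0.4974 -0.0155 -0.0012] yaw 101.72 f [-0.3  0.2 -0.1] g 0.348 q [-0.42  0.31  0.4   2.02 -0.16  0.84  1.85]
shift [-0.0013 -0.0003  0.0178] twist 0.0056
236 [[0.4892, -0.0292, -0.0008], [0.488, -0.0262, 0.0006], [0.4843, -0.0057, -0.0005], [0.4834, -0.0027, -0.0]]
240 [[0.4911, -0.0289, 0.0001], [0.4906, -0.0258, -0.0003], [0.4864, -0.0053, -0.0002], [0.4857, -0.0022, -0.0001]]
244 [[0.4936, -0.0284, -0.0005], [0.4931, -0.0253, -0.0008], [0.4892, -0.0046, -0.0016], [0.4883, -0.0015, -0.001]]
248 [[0.4959, -0.028, -0.0006], [0.4955, -0.0249, -0.0009], [0.4903, -0.0045, 0.0011], [0.4903, -0.0011, -0.0004]]
252 [[0.4982, -0.0276, -0.0006], [0.4976, -0.0245, -0.0006], [0.493, -0.0038, 0.0002], [0.4927, -0.0005, -0.0007]]
256 [[0.5003, -0.0272, -0.0002], [0.4994, -0.0241, 0.0004], [0.4955, -0.0032, -0.0004], [0.495, -0.0, -0.0006]]
260 [[0.5027, -0.0268, -0.0002], [0.5019, -0.0236, 0.0001], [0.4979, -0.0026, -0.0006], [0.4975, 0.0006, -0.0011]]
264 [[0.5054, -0.0263, -0.0008], [0.5046, -0.0232, -0.0006], [0.4999, -0.0022, 0.0001], [0.4993, 0.0009, 0.0]]
268 [[0.5077, -0.0259
[... 183 characters left out ...]
[0.5046, 0.0023, -0.0011]]
276 [[0.5131, -0.025, -0.0017], [0.5112, -0.0219, 0.0004], [0.5075, -0.0004, -0.0008], [0.5069, 0.0028, -0.0009]]
280 [[0.515, -0.0246, -0.0009], [0.514, -0.0214, -0.0002], [0.5096, -0.0, -0.0003], [0.5083, 0.003, 0.0008]]
284 [[0.517, -0.0241, -0.0002], [0.5162, -0.0209, 0.0001], [0.5122, 0.0006, -0.0006], [0.5112, 0.0037, 0.0001]]
288 [[0.5196, -0.0237, -0.0003], [0.519, -0.0205, -0.0003], [0.5152, 0.0013, -0.0014], [0.5137, 0.0043, -0.0001]]
292 [[0.5222, -0.0232, -0.0004], [0.5206, -0.0201, 0.001], [0.5175, 0.0018, -0.0011], [0.5164, 0.005, -0.0005]]
296 [[0.525, -0.0228, -0.0008], [0.5237, -0.0195, 0.0001], [0.5194, 0.0022, -0.0003], [0.5188, 0.0055, -0.0003]]
```

View pics/f_wrist.png

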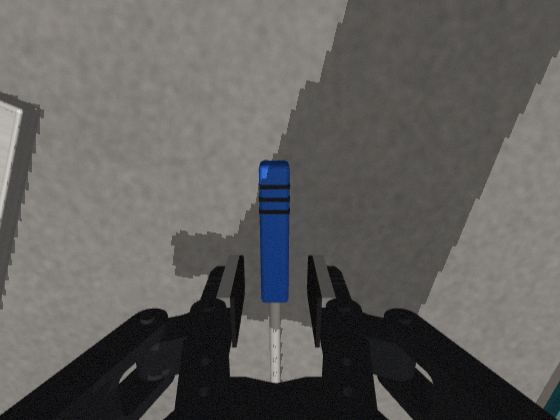

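View pics/f_scene.png

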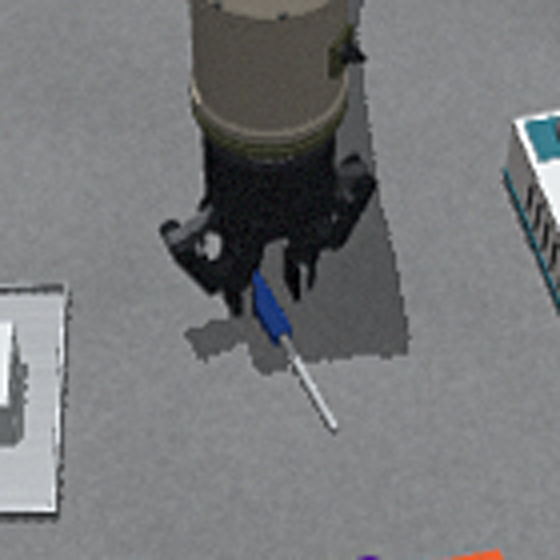

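```bash
python3 -c "
from h import *
p,d,m,w=load('f_wrist.npz');C=cloud(d,m,w)
for v in range(252,340,8): print(v,[C[v,u].round(3).tolist() for u in (230,238,242,310,314,320)])
p,d,m,w=load('f_scene.npz');C=cloud(d,m,w)
for u,v in [(279,197),(278,194),(295,193),(294,191)]:print(C[v,u].round(4))
"
```

```text
252 [[0.5, -0.038, -0.001], [0.499, -0.034, -0.0], [0.499, -0.032, 0.0], [0.491, 0.003, 0.0], [0.491, 0.006, -0.0], [0.49, 0.008, 0.001]]
260 [[0.49, -0.036, 0.028], [0.49, -0.033, 0.027], [0.49, -0.031, 0.026], [0.482, -0.002, 0.028], [0.482, 0.0, 0.028], [0.482, 0.003, 0.028]]
268 [[0.489, -0.035, 0.036], [0.488, -0.032, 0.036], [0.493, -0.03, 0.027], [0.485, -0.001, 0.031], [0.482, -0.001, 0.035], [0.482, 0.002, 0.035]]
276 [[0.49, -0.034, 0.041], [0.488, -0.031, 0.042], [0.496, -0.03, 0.028], [0.488, -0.001, 0.032], [0.482, -0.001, 0.042], [0.481, 0.001, 0.043]]
284 [[0.489, -0.034, 0.049], [0.492, -0.031, 0.043], [0.499, -0.029, 0.03], [0.491, -0.0, 0.034], [0.484, -0.001, 0.046], [0.482, 0.0, 0.048]]
292 [[0.489, -0.033, 0.053], [0.494, -0.03, 0.045], [0.503, -0.028, 0.031], [0.495, 0.001, 0.034], [0.486, -0.001, 0.047], [0.482, -0.0, 0.053]]
300 [[0.49, -0.032, 0.057], [0.497, -0.029, 0.045], [0.506, -0.027, 0.032], [0.497, 0.001, 0.036], [0.489, -0.0, 0.049], [0.484, -0.0, 0.056]]
308 [[0.493, -0.032, 0.057], [0.5, -0.029, 0.046], [0.509, -0.027, 0.034], [0.501, 0.002, 0.036], [0.492, 0.0, 0.049], [0.487, 0.0, 0.056]]
316 [[0.495, -0.031, 0.059], [0.502, -0.028, 0.048], [0.539, -0.025, -0.001], [0.531, 0.013, -0.0], [0.495, 0.001, 0.05], [0.491, 0.001, 0.056]]
324 [[0.498, -0.031, 0.059], [0.506, -0.028, 0.049], [0.544, -0.024, -0.001], [0.536, 0.014, -0.001], [0.497, 0.001, 0.052], [0.494, 0.002, 0.056]]
332 [[0.502, -0.03, 0.059], [0.509, -0.027, 0.049], [0.548, -0.023, 0.001], [0.541, 0.016, -0.001], [0.501, 0.002, 0.052], [0.497, 0.003, 0.057]]
[ 0.5102 -0.0375  0.0361]
[ 0.5077 -0.0393  0.046 ]
[0.5063 0.0043 0.0347]
[0.5036 0.0023 0.0401]
```

>>> {"fn": "jog_arm", "kwargs": {
  "steps": [0.03,0,0,0.006,0,0.03,0,0,0.012,0,0.03,0,0,0.015,0,0.03,0,0,0.018,0,0.03,0,0,0.018,0,0.005,0,0,0.018,0,0.005,0,0,0.018,0,0.005,0,0,0.018,0,0.005,0,0,0.018,0,0.005,0,0,0.018,0]
}}

```text
clock: 6.5
position: [0.4986, -0.0154, -0.0169]
ee_rot: [-0.099, 0.995, 0.0, 0.0]
ft_force: [-1.4, -0.6, 5.9]
grip_width: 0.144
```

>>> {"fn": "jog_arm", "kwargs": {
  "steps": [0.0,0,0,-0.02,0,0.0,0,0,-0.05,0,0.0,0,0,-0.07,0.14,0.0,0,0,-0.07,0.28,0.0,0,0,-0.07,0.42,0.0,0,0,-0.07,0.56,0.0,0,0,-0.07,0.7,0.0,0,0,-0.07,0.84,0.0,0,0,-0.07,0.98,0.0,0,0,-0.07,1.1]
}}

```text
clock: 7.5
position: [0.4983, -0.0154, 0.0526]
ee_rot: [0.438, 0.899, 0.0, -0.0]
ft_force: [-0.4, -0.3, -0.8]
grip_width: 0.144
```

```bash
python3 -c "
from h import *
to(.5521,-.0733,.055,-12.07)"
```

```text
clk 7.5 pos [ 0.4983 -0.0154  0.0526] yaw 38.06 f [-0.4 -0.3 -0.8] g 0.144 q [-0.57  0.23  0.57  1.99 -0.15  0.96  0.74]
shift [-0.0788  0.0067 -0.0024] twist 0.875
```

>>> {"fn": "jog_arm", "kwargs": {
  "steps": [0.0,-0.02,0.002,0,0.14,0.0,-0.04,0.004,0,0.28,0.0,-0.06,0.006,0,0.42,0.0,-0.079,0.007,0,0.56,0.0,-0.079,0.007,0,0.7,0.0,-0.079,0.007,0,0.8,0.0,-0.079,0.007,0,0.87,0.0,-0.079,0.007,0,0.87,0.0,-0.079,0.007,0,0.87,0.0,-0.079,0.007,0,0.87]
}}

```text
clock: 8.5
position: [0.5529, -0.0729, 0.0527]
ee_rot: [0.774, 0.634, 0.0, -0.0]
ft_force: [-0.5, -0.1, -1.5]
grip_width: 0.144
```

```bash
python3 -c "
from h import *
to(.5521,-.0733,.055,-12.07)
snap('top','g',(230,420,170,290),4)
snap('scene','g',(150,330,160,270),4)
snap('wrist','g')"
```

```text
clk 8.5 pos [ 0.5529 -0.0729  0.0527] yaw -11.36 f [-0.5 -0.1 -1.5] g 0.144 q [-0.56  0.4   0.73  1.85 -0.32  1.01  0.11]
shift [-0.0006 -0.0007 -0.0023] twist 0.0125
```

View pics/g_top.png

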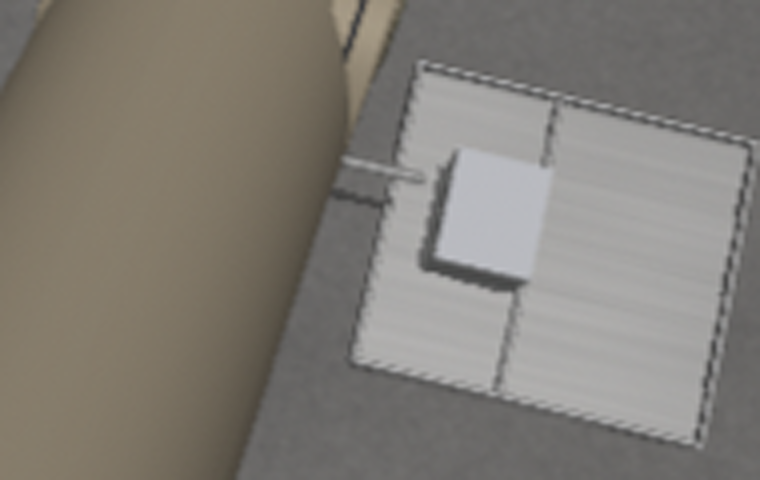

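View pics/g_scene.png

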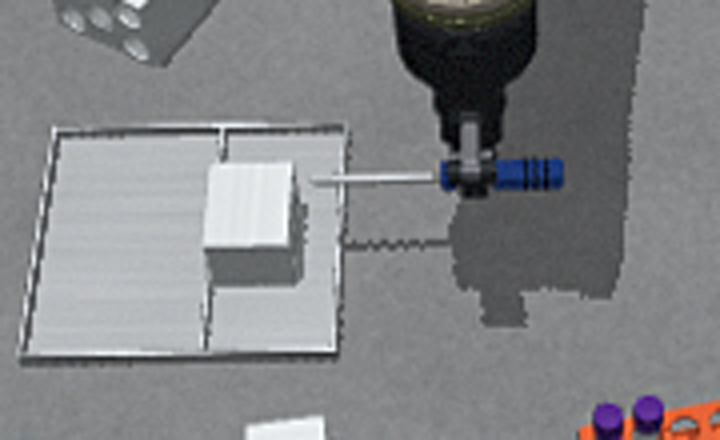

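View pics/g_wrist.png

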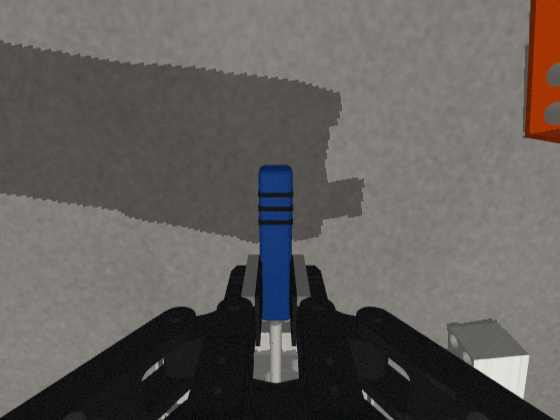

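```bash
python3 -c "
from h import *
A=load('g_top.npz');B=load('g_scene.npz')
def tri(a,b):
    P=[x[2]@x[3][:3] for x in (A,B)]
    X=cv2.triangulatePoints(P[0],P[1],np.array(a,float).reshape(2,1),np.array(b,float).reshape(2,1)); X=X[:3,0]/X[3]; return X,proj(A[2],A[3],X)-a,proj(B[2],B[3],X)-b
print(tri((336,214.75),(228,205.25)))
Cs=cloud(B[1],B[2],B[3]);Ct=cloud(A[1],A[2],A[3])
for u in range(228,258,4): print(u,Cs[205,u].round(4),Cs[204,u].round(4))
for u in range(318,337,3): 
  v=np.argmax(Ct[205:220,u,2]);print(u,205+v,Ct[205+v,u].round(4))
p,d,m,w=load('b_w.npz')
cv2.imwrite('pics/b_crop.png',cv2.resize(p[100:350,0:140,::-1],None,fx=4,fy=4,interpolation=cv2.INTER_CUBIC)[:600*2])
p=p[110:260,0:140]
cv2.imwrite('pics/b_crop.png',cv2.resize(p[:,:,::-1],None,fx=4,fy=4,interpolation=cv2.INTER_CUBIC))
"
```

```text
(array([ 0.53407905, -0.16667097,  0.07615644]), array([[-0.74454728, -0.12477733]]), array([[-0.57983029,  0.00385442]]))
228 [ 0.5389 -0.1653  0.0834] [ 0.5351 -0.1648  0.0821]
232 [ 0.5377 -0.1561  0.0788] [ 0.535  -0.1556  0.079 ]
236 [ 0.5407 -0.147   0.0801] [ 0.5406 -0.1466  0.0839]
240 [ 0.543  -0.1379  0.0802] [ 0.539  -0.1373  0.0785]
244 [ 0.5434 -0.1286  0.0778] [ 0.5425 -0.1282  0.0805]
248 [ 0.5444 -0.1193  0.0761] [ 0.5449 -0.1191  0.0808]
252 [ 0.5478 -0.1103  0.0779] [ 0.5461 -0.1099  0.0796]
256 [ 0.549  -0.1011  0.0765] [ 0.5492 -0.1009  0.0809]
318 210 [ 0.5416 -0.1315  0.0799]
321 211 [ 0.5397 -0.1375  0.0805]
324 212 [ 0.5383 -0.1438  0.0782]
327 211 [ 0.5408 -0.1499  0.0767]
330 212 [ 0.5385 -0.1557  0.0793]
333 213 [ 0.5366 -0.1617  0.0792]
336 219 [ 0.5384 -0.1777  0.0037]
```

View pics/b_crop.png

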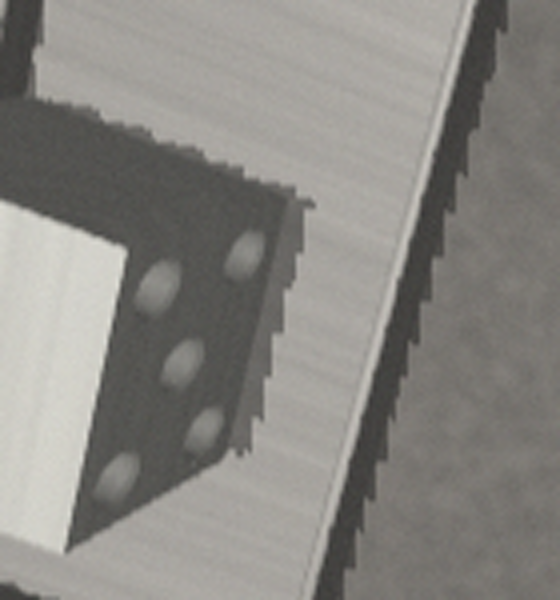

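```bash
python3 -c "
from h import *
p,d,m,w=load('b_w.npz');C=cloud(d,m,w)
t=np.array([-.209,-.978,0]);n=np.array([.978,-.209,0]);B=np.array([.5237,-.2063,.026]);U=B-.025*t
R=w[:3,:3];c=-R.T@w[:3,3]
S=C[140:225,15:72].reshape(-1,3);k=(S[:,2]>.008)&(S[:,2]<.045);print('face s median',np.median(S[k]@t),(S[k]@n).min(),(S[k]@n).max(), 'U',U@t, B@n)
k=S[:,2]>.046;print('top s/n range',(S[k]@t).min(),(S[k]@n).min(),(S[k]@n).max())
for q in [(158,288),(245,254),(183,362),(205,430),(118,478)]:
    uv=np.array(q)/4+[0,110]; dd=R.T@np.r_[(uv-[m[0,2],m[1,2]])/m[0,0],1]; s=(U-c)@t/(dd@t); X=c+dd*s; print(q,'n',(X@n).round(4),'z',X[2].round(4))
"
```

```text
face s median 0.06759918559030162 0.5216597095648343 0.58026393392207 U 0.06730397499999999 0.5552953
top s/n range -0.0602203077372364 0.41427182651075267 0.56452775372396
(158, 288) n 0.5336 z 0.0372
(245, 254) n 0.5333 z 0.0121
(183, 362) n 0.5528 z 0.0245
(205, 430) n 0.5729 z 0.0114
(118, 478) n 0.5729 z 0.0366
```

>>> {"fn": "jog_arm", "kwargs": {
  "steps": [0.0,0,-0.001,0.02,0.012,0.0,0,-0.001,0.04,0.012,0.0,0,-0.001,0.05,0.012,0.0,0,-0.001,0.0505,0.012,0.0,0,-0.001,0.0505,0.012,0.0,-0.004,-0.001,0.0505,0.012,0.0,-0.008,-0.001,0.0505,0.012,0.0,-0.01,-0.001,0.0505,0.012,0.0,-0.01,-0.001,0.0505,0.012,0.0,-0.01,-0.001,0.0505,0.012]
}}

```text
clock: 9.65
position: [0.55, -0.0826, 0.0023]
ee_rot: [0.778, 0.628, 0.0, -0.0]
ft_force: [0.1, -0.2, -0.9]
grip_width: 0.143
```

```bash
python3 -c "
from h import *
o,P,R=st();print(P,o['ft_force'])
to(*P,-12.07)
p,d,m,w=snap('top','i',(300,400,185,265),8)
t=np.array([-.209,-.978,0]);B=np.array([.5239,-.2063,.026])
print([((proj(m,w,B-t*s)[0]-[300,185])*8).round(1).tolist() for s in (.025,.03,.05,.08,.11)])
p,d,m,w=snap('scene','i',(180,280,180,240),8)
print([((proj(m,w,B-t*s)[0]-[180,180])*8).round(1).tolist() for s in (.025,.03,.05,.08,.11)])
"
```

```text
[ 0.54999325 -0.08257605  0.00230706] [ 0.075591   -0.1753637  -0.90372868]
clk 9.65 pos [ 0.55   -0.0826  0.0023] yaw -12.16 f [ 0.1 -0.2 -0.9] g 0.143 q [-0.51  0.48  0.7   1.88 -0.38  0.92  0.16]
shift [0. 0. 0.] twist -0.0015
[[314.5, 292.4], [296.1, 287.9], [222.4, 269.9], [112.2, 242.9], [2.2, 216.0]]
[[344.8, 292.1], [361.2, 291.8], [426.6, 290.8], [524.9, 289.2], [623.1, 287.6]]
```

View pics/i_top.png

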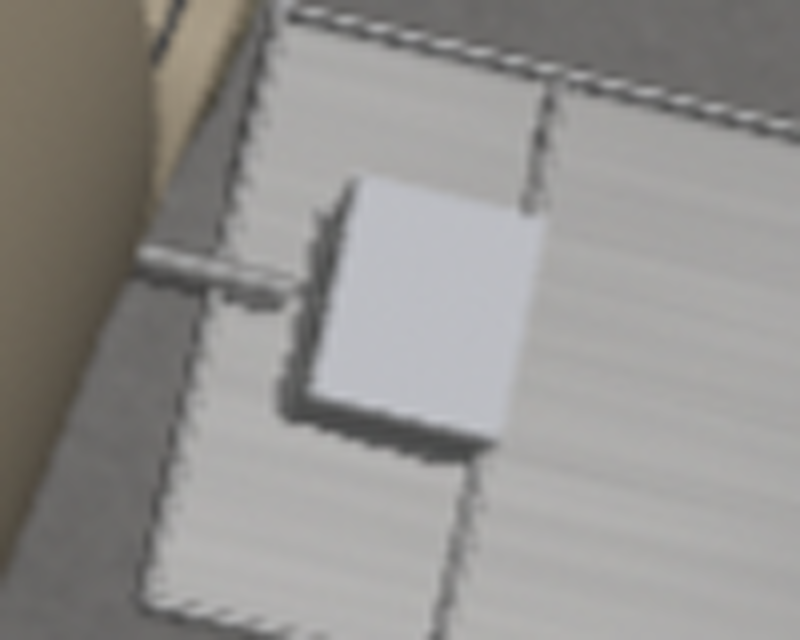

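View pics/i_scene.png

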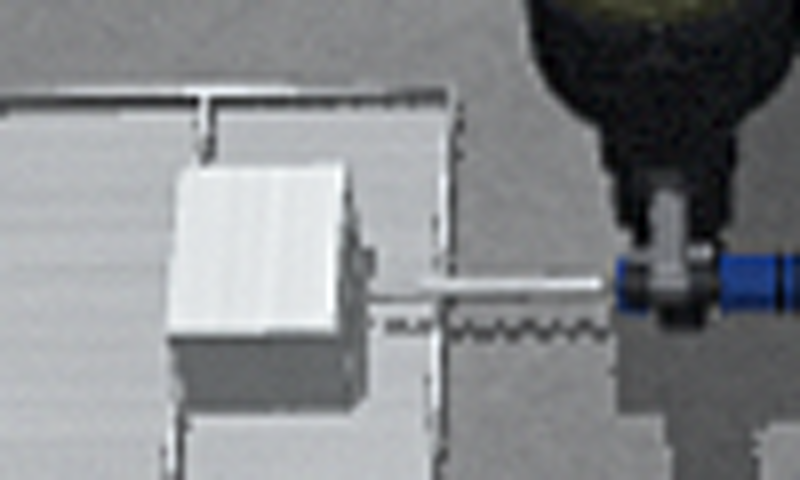

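>>> {"fn": "jog_arm", "kwargs": {
  "steps": [0.0,-0.002,0,0,0,0.0,-0.004,0,0,0,0.0,-0.006,0,0,0,0.0,-0.008,0,0,0,0.0,-0.009,0,0,0,0.0,-0.01,0,0,0,0.0,-0.011,0,0,0,0.0,-0.012,0,0,0,0.0,-0.012,0,0,0,0.0,-0.012,0,0,0]
}}

```text
clock: 10.75
position: [0.5475, -0.0943, 0.0022]
ee_rot: [0.778, 0.628, 0.0, -0.0]
ft_force: [-0.5, -0.8, -0.7]
grip_width: 0.143
```

```bash
python3 -c "
from h import *
o,P,R=st();print(P,o['ft_force'],o['torque'])
p,d,m,w=snap('top','j',(300,400,185,265),8)
p,d,m,w=snap('scene','j',(180,280,180,240),8)
"
```

```text
[ 0.54746288 -0.09426192  0.00220155] [-0.50199154 -0.83954848 -0.72217105] [-0.03223517 -0.01839233  0.05053738]
```

View pics/j_top.png

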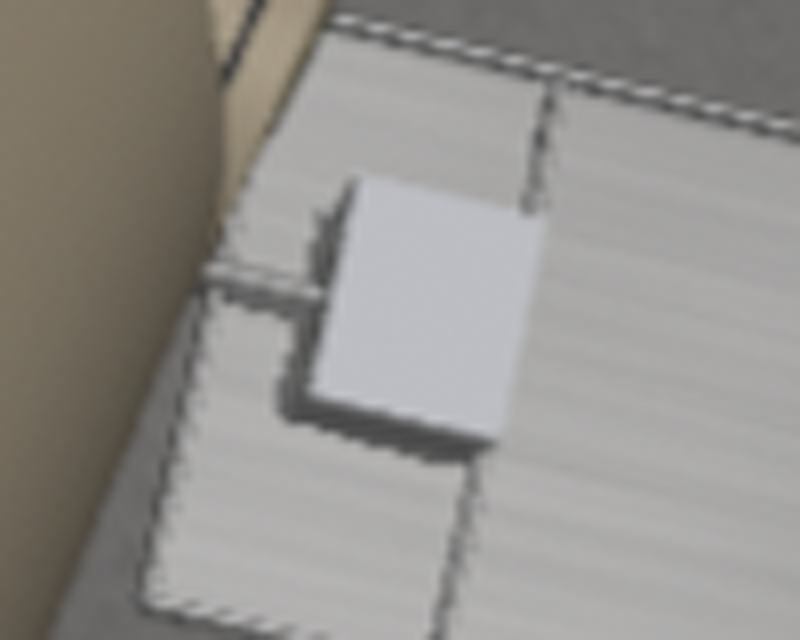

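View pics/j_scene.png

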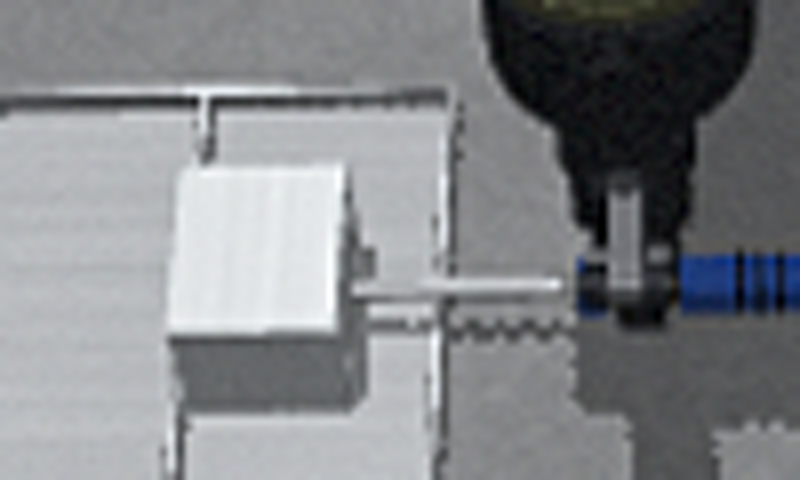

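>>> {"fn": "jog_arm", "kwargs": {
  "steps": [0.0,-0.002,0,0,0,0.0,-0.005,0,0,0,0.0,-0.008,0,0,0,0.0,-0.011,0,0,0,0.0,-0.014,0,0,0,0.0,-0.016,0,0,0,0.0,-0.018,0,0,0,0.0,-0.02,0,0,0,0.0,-0.022,0,0,0,0.0,-0.024,0,0,0]
}}

```text
clock: 11.85
position: [0.5424, -0.1179, 0.0022]
ee_rot: [0.778, 0.628, 0.0, -0.0]
ft_force: [-0.0, -0.0, 0.1]
grip_width: 0.144
```

```bash
python3 -c "
from h import *
o,P,R=st();print(P,o['ft_force'],o['torque'])
p,d,m,w=snap('top','k',(300,400,185,265),8)
p,d,m,w=snap('scene','k',(180,280,180,240),8)
"
```

```text
[ 0.54239039 -0.11790289  0.00217766] [-0.00800708 -0.01972808  0.0897386 ] [0.03627472 0.04455659 0.02480135]
```

View pics/k_top.png

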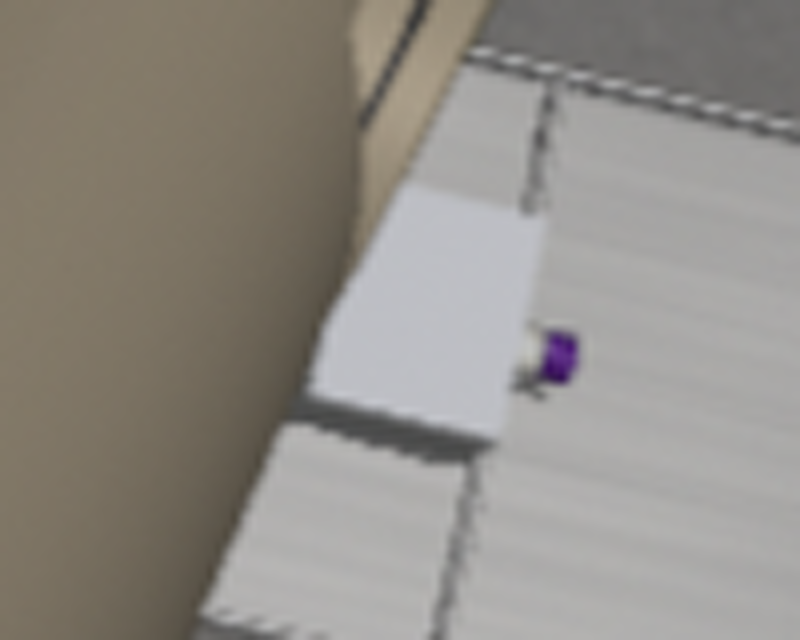

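View pics/k_scene.png

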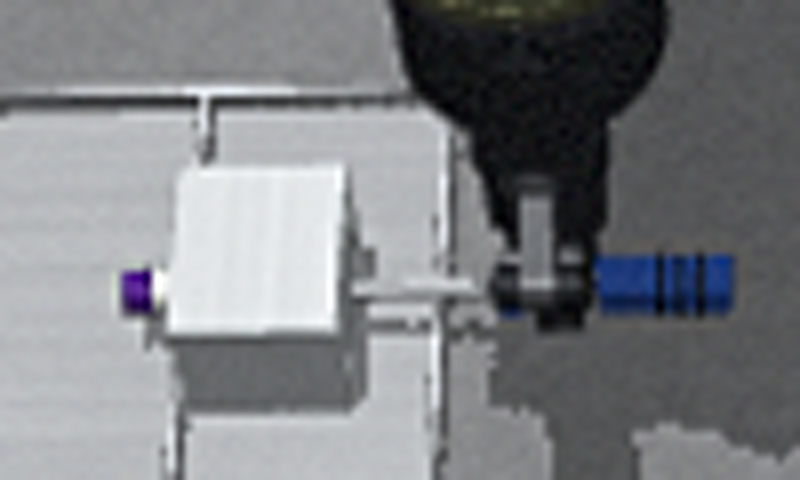

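>>> {"fn": "jog_arm", "kwargs": {
  "steps": [0.0,-0.003,0,0,0,0.0,-0.006,0,0,0,0.0,-0.009,0,0,0,0.0,-0.012,0,0,0,0.0,-0.015,0,0,0,0.0,-0.017,0,0,0,0.0,-0.019,0,0,0,0.0,-0.021,0,0,0,0.0,-0.022,0,0,0,0.0,-0.022,0,0,0]
}}

```text
clock: 12.95
position: [0.5377, -0.1395, 0.0022]
ee_rot: [0.778, 0.628, 0.0, -0.0]
ft_force: [-0.0, 0.3, -0.1]
grip_width: 0.143
```

```bash
python3 -c "
from h import *
o,P,R=st();print(P,o['ft_force'],o['torque'])
p,d,m,w=snap('scene','l',(150,280,180,260),6)
"
```

```text
[ 0.53771231 -0.13946079  0.0022107 ] [-0.01500862  0.32556273 -0.13707356] [ 0.04579466  0.00152123 -0.01556411]
```

View pics/l_scene.png

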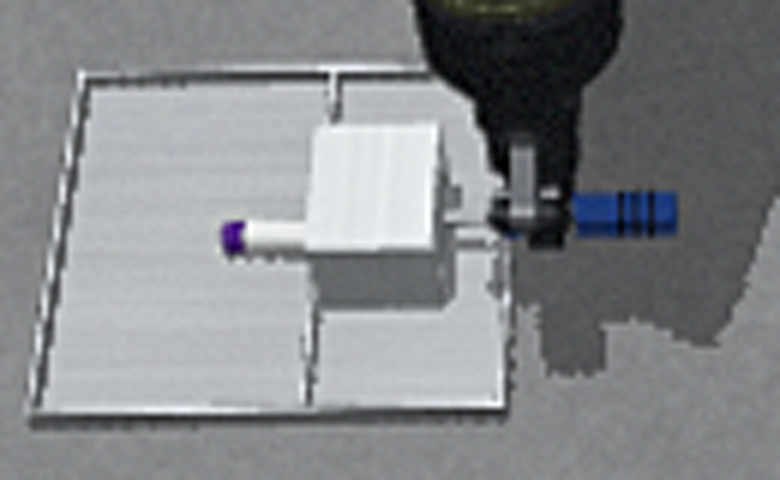

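>>> {"fn": "jog_arm", "kwargs": {
  "steps": [0.0,-0.002,0,0,0,0.0,-0.004,0,0,0,0.0,-0.006,0,0,0,0.0,-0.008,0,0,0,0.0,-0.008,0,0,0,0.0,-0.008,0,0,0,0.0,-0.006,0,0,0,0.0,0.0,0,0,0,0.0,0.01,0,0,0,0.0,0.02,0,0,0]
}}

```text
clock: 14.0
position: [0.5422, -0.1185, 0.0021]
ee_rot: [0.778, 0.628, 0.0, -0.0]
ft_force: [0.3, -0.4, -0.1]
grip_width: 0.144
```

```bash
python3 -c "
from h import *
o,P,R=st();print(P,o['ft_force'],o['torque'])
p,d,m,w=snap('scene','m',(150,280,180,260),6)
"
```

```text
[ 0.54223964 -0.11847326  0.00214911] [ 0.31302218 -0.43880832 -0.10915062] [ 0.03187711 -0.01492794  0.01964588]
```

View pics/m_scene.png

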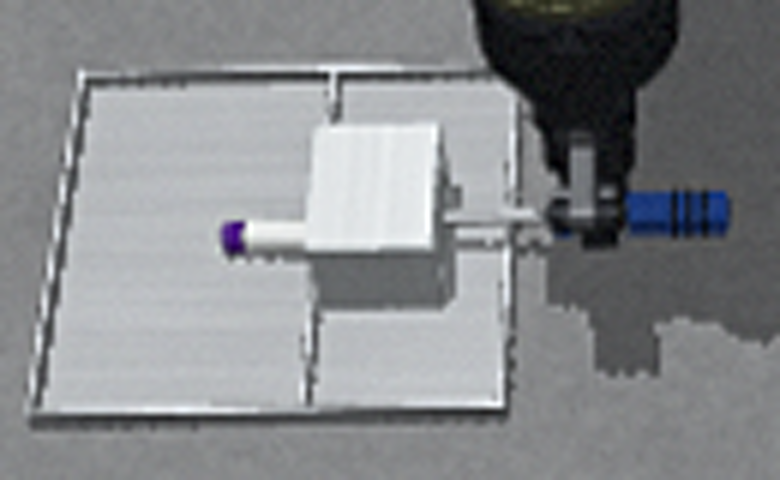

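```bash
python3 -c "
from h import *
p,d,m,w=snap('top','n',(320,420,195,275),8)
C=cloud(d,m,w);
hsv=cv2.cvtColor(p,cv2.COLOR_RGB2HSV);k=(hsv[...,0]>125)&(hsv[...,0]<150)&(hsv[...,1]>120);k[:,:320]=0
t=np.array([-.209,-.978,0]);n=np.array([.978,-.209,0]);B=np.array([.5239,-.2063,.026])
X=C[k]-B;print(len(X),'purple s',(X@t).min(),(X@t).max(),'n',(X@n).mean(),'z',X[:,2].min()+.026,X[:,2].max()+.026)
# profile along axis
X=C-B;s=X@t;q=X@n
for a in np.arange(.02,.08,.004):
    kk=(abs(s-a)<.002)&(abs(q)<.005);print(a.round(3),C[kk][:,2].max().round(4) if kk.any() else None)
"
```

```text
15 purple s 0.06068360568711119 0.06702857428984411 n -0.0035034549159943897 z 0.009924878591038615 0.016950597234068183
0.02 0.0514
0.024 0.049
0.028 0.0193
0.032 0.0203
0.036 0.0209
0.04 0.0198
0.044 0.0189
0.048 0.0194
0.052 0.0198
0.056 0.0191
0.06 0.0175
0.064 0.017
0.068 0.0099
0.072 0.0049
0.076 0.0024
```

View pics/n_top.png

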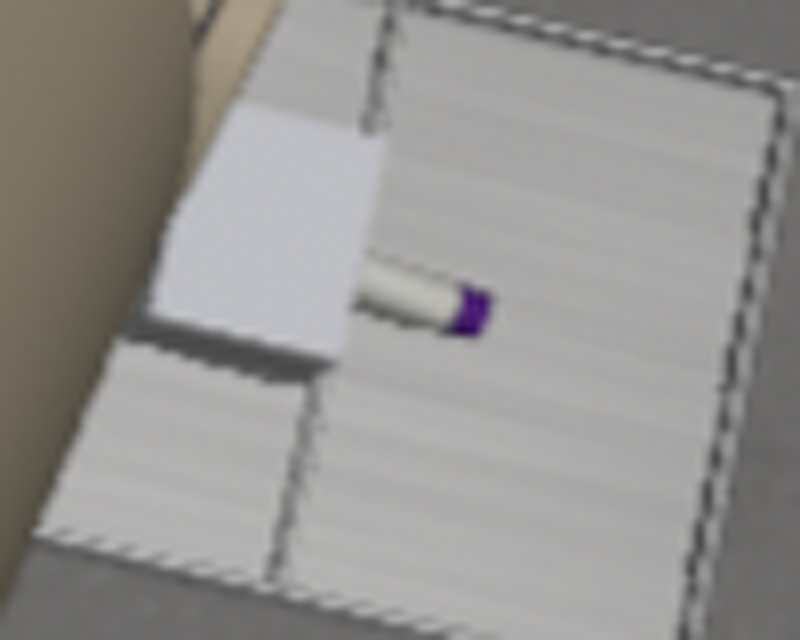

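>>> {"fn": "jog_arm", "kwargs": {
  "steps": [0.0,0.01,0,0,0,0.0,0.025,0,0,0,0.0,0.045,0,0,0,0.0,0.07,0,0,0,0.0,0.1,0,0,0,0.0,0.125,0,0,0,0.0,0.14,0,0,0,0.0,0.15,0,0,0,0.0,0.15,0,0.009,0,0.0,0.15,0,0.014,0]
}}

```text
clock: 15.1
position: [0.5729, 0.0258, -0.0128]
ee_rot: [0.778, 0.628, -0.0, 0.0]
ft_force: [-0.4, -0.8, -0.9]
grip_width: 0.14
```

```bash
python3 -c "
from h import *
to(.5715,.028,-.017)"
```

```text
clk 15.1 pos [ 0.5729  0.0258 -0.0128] yaw -12.2 f [-0.4 -0.8 -0.9] g 0.14 q [-0.66  0.53  0.66  1.84 -0.4   0.91 -0.03]
shift [ 0.0018 -0.0019  0.0042] twist 0
```

>>> {"fn": "jog_arm", "kwargs": {
  "steps": [0.0,0,0,0.003,0,0.0,0,0,0.004,0,0.04,0,0,0.004,0,0.04,0,0,0.004,0,0.04,0,0,0.004,0,0.05,0,0,-0.02,0,0.085,0,0,-0.05,0,0.085,0,0,-0.08,0,0.085,0,0,-0.09,0,0.085,0,0,-0.09,0]
}}

```text
clock: 16.1
position: [0.5745, 0.0271, 0.0796]
ee_rot: [0.778, 0.628, 0.001, 0.0]
ft_force: [-0.3, -0.5, -0.1]
grip_width: 0.996
```

```bash
python3 -c "
from h import *
to(.5214,-.195,.08,-12.07)
p,d,m,w=snap('scene','o',(150,330,160,270),4)"
```

```text
clk 16.1 pos [0.5745 0.0271 0.0796] yaw -12.14 f [-0.3 -0.5 -0.1] g 0.996 q [-0.72  0.4   0.73  1.78 -0.3   1.07 -0.1 ]
shift [-0.2283 -0.0052 -0.0008] twist -0.0012
```

View pics/o_scene.png

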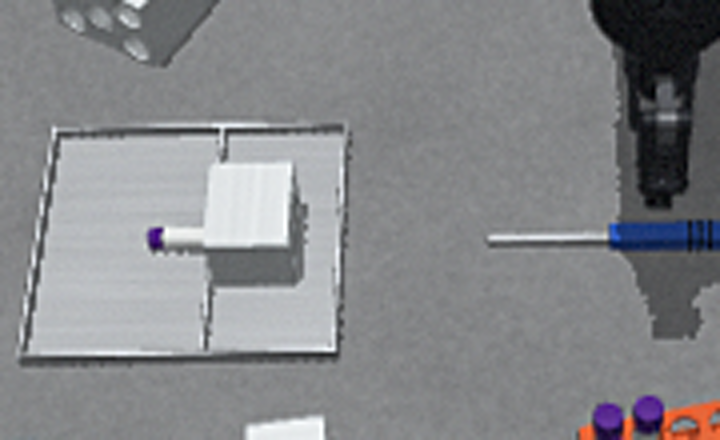

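>>> {"fn": "jog_arm", "kwargs": {
  "steps": [0.085,-0.03,0,0,0,0.085,-0.075,0,0,0,0.085,-0.12,0,0,0,0.085,-0.165,0,0,0,0.085,-0.21,0,0,0,0.085,-0.24,0,0,0,0.085,-0.25,-0.001,0,0,0.085,-0.25,-0.001,0.02,0,0.085,-0.25,-0.001,0.04,0,0.085,-0.25,-0.001,0.05,0],
  "grip_force": 25
}}

```text
clock: 17.15
position: [0.5187, -0.2158, 0.0255]
ee_rot: [0.778, 0.629, -0.001, -0.002]
ft_force: [0.8, -0.6, 0.1]
grip_width: 0.994
```

```bash
python3 -c "
from h import *
to(.5216,-.2171,-.001,-12.07)
snap('scene','p',(150,330,160,270),4)
p,d,m,w=snap('wrist','p')
C=cloud(d,m,w);o,P,R=st();L=(C-P)@R
k=(abs(L[...,1])<.06)&(abs(L[...,0])<.03)&(C[...,2]>.03)&(np.abs(L[...,1])>.034)
print(C[k][:,2].min(), np.sort(C[k][:,2])[:40:5])
"
```

```text
clk 17.15 pos [ 0.5187 -0.2158  0.0255] yaw -12.09 f [ 0.8 -0.6  0.1] g 0.994 q [-0.31  0.47  0.76  1.85 -0.39  0.97  0.41]
shift [-0.0007  0.0032  0.0265] twist -0.0004
0.05689507829242365 [0.05689508 0.05710906 0.0574201  0.05761664 0.05778634 0.05784949
 0.05790915 0.05814353]
```

View pics/p_wrist.png

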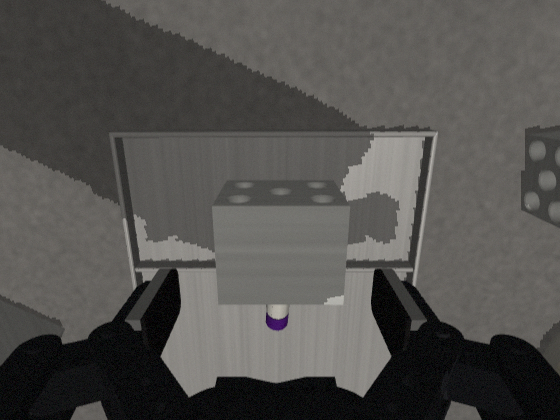

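View pics/p_scene.png

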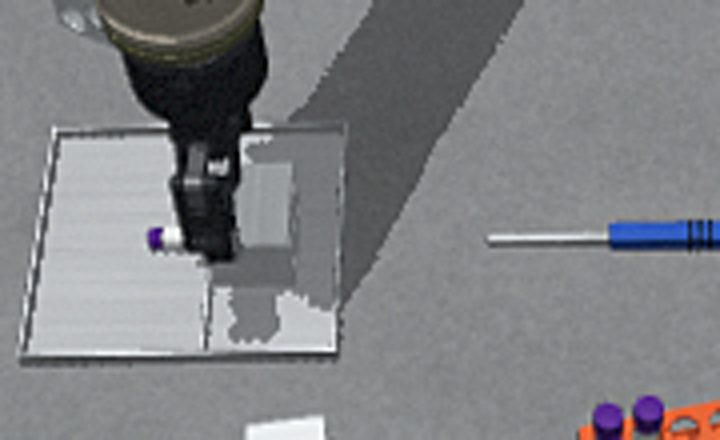

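>>> {"fn": "jog_arm", "kwargs": {
  "steps": [0.085,0,0.003,0.012,0,0.085,0,0.003,0.022,0,0.085,0,0.003,0.026,0,0.07,0,0.003,0.026,0,0.055,0,0.003,0.026,0,0.05,0,0.003,0.026,0,0.05,0,0.003,0.026,0,0.05,0,0.003,0.026,0,0.05,0,0.003,0.023,0,0.05,0,0.003,0.0215,0]
}}

```text
clock: 18.25
position: [0.5229, -0.2178, 0.0068]
ee_rot: [0.778, 0.628, 0.0, -0.0]
ft_force: [0.3, -0.1, -3.9]
grip_width: 0.697
```

```bash
python3 -c "
from h import *
to(.5216,-.2171,-.001,-12.07)
snap('scene','q',(150,330,160,270),4)
p,d,m,w=snap('wrist','q')
"
```

```text
clk 18.25 pos [ 0.5229 -0.2178  0.0068] yaw -12.14 f [ 0.3 -0.1 -3.9] g 0.697 q [-0.29  0.51  0.74  1.86 -0.42  0.94  0.43]
shift [ 0.0004 -0.0014  0.0078] twist -0.0012
```

View pics/q_wrist.png

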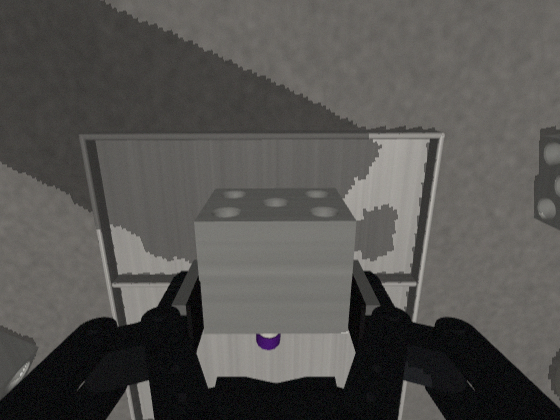

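View pics/q_scene.png

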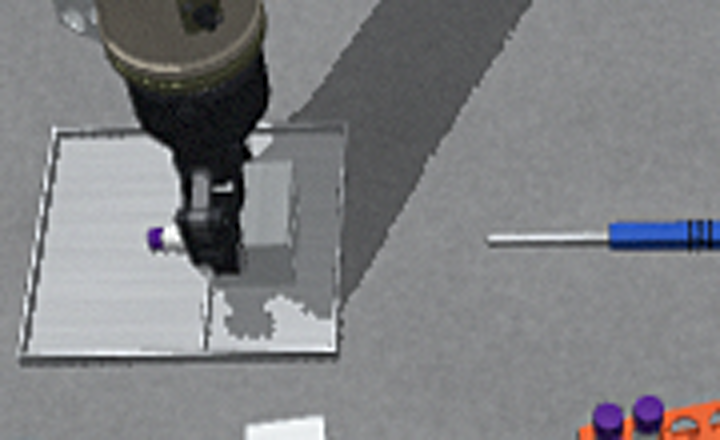

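```bash
cat >> h.py <<'E'
def blk(tag,box=(205,350,225,325)):
    p,d,m,w=load(tag);C=cloud(d,m,w)
    o,P,R=st();L=(C-P)@R
    k=(abs(L[...,1])<.025)&(abs(L[...,0])<.08)&(C[...,2]>.02)&(L[...,2]>-.06)
    return C,L,k
E
python3 -c "
from h import *
C,L,k=blk('q_wrist.npz')
for a in np.arange(-.03,.05,.004):
    kk=k&(abs(L[...,0]-a)<.002);print(a.round(3),kk.sum(),np.percentile(C[kk][:,2],[10,50,90]).round(4) if kk.sum()>5 else '')
"
```

```text
-0.03 0 
-0.026 0 
-0.022 0 
-0.018 0 
-0.014 146 [0.0524 0.0529 0.0534]
-0.01 956 [0.0525 0.0532 0.0539]
-0.006 1016 [0.0525 0.0532 0.0539]
-0.002 1043 [0.0525 0.0532 0.0539]
0.002 1054 [0.0525 0.0532 0.0539]
0.006 1095 [0.0525 0.0532 0.0539]
0.01 1114 [0.0525 0.0532 0.0539]
0.014 1151 [0.0525 0.0532 0.0539]
0.018 1179 [0.0524 0.0532 0.0539]
0.022 1230 [0.0525 0.0532 0.0539]
0.026 1249 [0.0525 0.0532 0.0539]
0.03 1303 [0.0525 0.0532 0.0539]
0.034 1656 [0.0375 0.053  0.0538]
0.038 3128 [0.0253 0.0406 0.0531]
0.042 0 
0.046 0
```

>>> {"fn": "jog_arm", "kwargs": {
  "steps": [0.05,0.008,0,0,0,0.05,0.016,0,0,0,0.05,0.022,0,0,0,0.05,0.026,0,0,0,0.05,0.029,0,-0.003,0,0.05,0.032,0,-0.006,0,0.05,0.0355,0,-0.008,0,0.05,0.039,0,-0.0105,0,0.05,0.039,0,-0.0105,0,0.05,0.039,0,-0.0105,0]
}}

```text
clock: 19.35
position: [0.5307, -0.1806, 0.0173]
ee_rot: [0.778, 0.628, -0.0, 0.0]
ft_force: [-2.9, -4.2, 0.3]
grip_width: 0.699
```

```bash
python3 -c "
from h import *
to(.5216,-.2171,-.001,-12.07)
snap('scene','r',(150,330,160,270),4)
p,d,m,w=snap('wrist','r')
C,L,k=blk('r_wrist.npz')
for a in np.arange(-.03,.07,.006):
    kk=k&(abs(L[...,0]-a)<.002);print(a.round(3),kk.sum(),np.percentile(C[kk][:,2],[10,50,90]).round(4) if kk.sum()>5 else '')
"
```

```text
clk 19.35 pos [ 0.5307 -0.1806  0.0173] yaw -12.17 f [-2.9 -4.2  0.3] g 0.699 q [-0.37  0.48  0.75  1.87 -0.39  0.95  0.35]
shift [-0.0376 -0.0012  0.0184] twist -0.0017
-0.03 0 
-0.024 0 
-0.018 0 
-0.012 901 [0.0653 0.0661 0.0669]
-0.006 1248 [0.0638 0.0647 0.0656]
-0.0 1239 [0.0622 0.0631 0.064 ]
0.006 1247 [0.0606 0.0615 0.0624]
0.012 1235 [0.059  0.0598 0.0607]
0.018 1258 [0.0573 0.0582 0.0591]
0.024 1263 [0.0557 0.0566 0.0575]
0.03 1589 [0.0374 0.0547 0.0558]
0.036 516 [0.0517 0.0535 0.0545]
0.042 0 
0.048 0 
0.054 0 
0.06 0 
0.066 0
```

View pics/r_wrist.png

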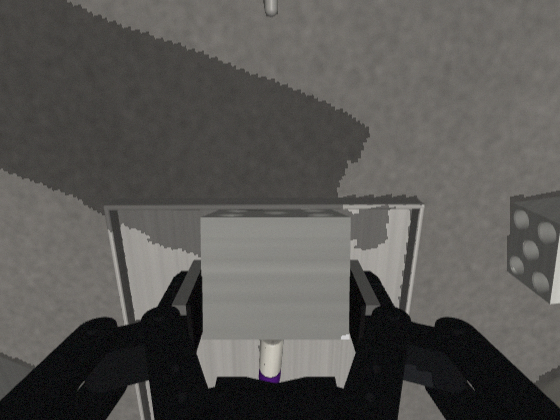

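View pics/r_scene.png

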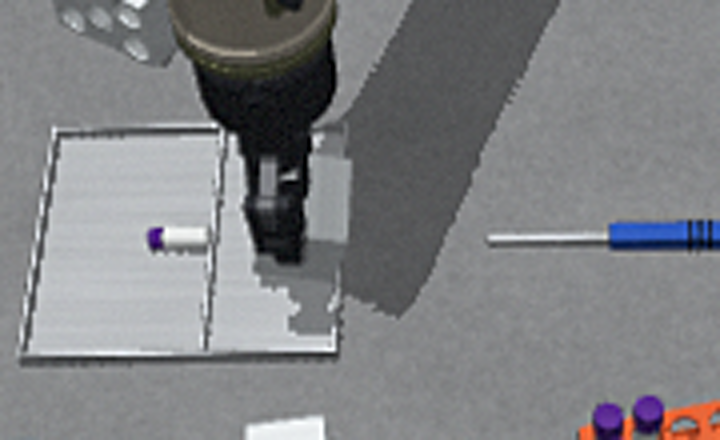

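>>> {"fn": "jog_arm", "kwargs": {
  "steps": [0.05,0.004,0,-0.002,0,0.05,0.0075,0,-0.0035,0,0.05,0.0115,0,-0.005,0,0.05,0.015,0,-0.006,0,0.05,0.019,0,-0.0065,0,0.05,0.023,0,-0.007,0,0.05,0.027,0,-0.007,0,0.05,0.0315,0,-0.0065,0,0.05,0.0315,0,-0.0065,0,0.05,0.0315,0,-0.0065,0]
}}

```text
clock: 20.45
position: [0.5376, -0.1493, 0.0238]
ee_rot: [0.778, 0.628, -0.0, 0.0]
ft_force: [-1.4, -3.7, -0.9]
grip_width: 0.694
```

```bash
python3 -c "
from h import *
to(.5216,-.2171,-.001,-12.07)
snap('scene','s',(150,330,160,270),4)
p,d,m,w=snap('wrist','s')
C,L,k=blk('s_wrist.npz')
for a in np.arange(-.03,.07,.006):
    kk=k&(abs(L[...,0]-a)<.002);print(a.round(3),kk.sum(),np.percentile(C[kk][:,2],[10,50,90]).round(4) if kk.sum()>5 else '')
"
```

```text
clk 20.45 pos [ 0.5376 -0.1493  0.0238] yaw -12.16 f [-1.4 -3.7 -0.9] g 0.694 q [-0.43  0.46  0.75  1.87 -0.38  0.96  0.28]
shift [-0.0696 -0.0014  0.0248] twist -0.0016
-0.03 102 [0.0584 0.0601 0.0611]
-0.024 179 [0.0652 0.0659 0.0671]
-0.018 43 [0.0707 0.0709 0.0735]
-0.012 776 [0.0771 0.0783 0.0792]
-0.006 1857 [0.0717 0.0737 0.0755]
-0.0 1716 [0.0658 0.0678 0.0696]
0.006 1575 [0.0599 0.0618 0.0637]
0.012 1437 [0.054  0.0558 0.0577]
0.018 1355 [0.048  0.0499 0.0517]
0.024 611 [0.0439 0.045  0.0461]
0.03 0 
0.036 0 
0.042 0 
0.048 0 
0.054 0 
0.06 0 
0.066 0
```

View pics/s_wrist.png

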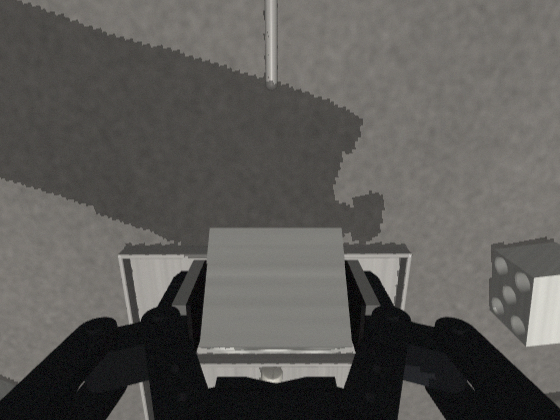

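View pics/s_scene.png

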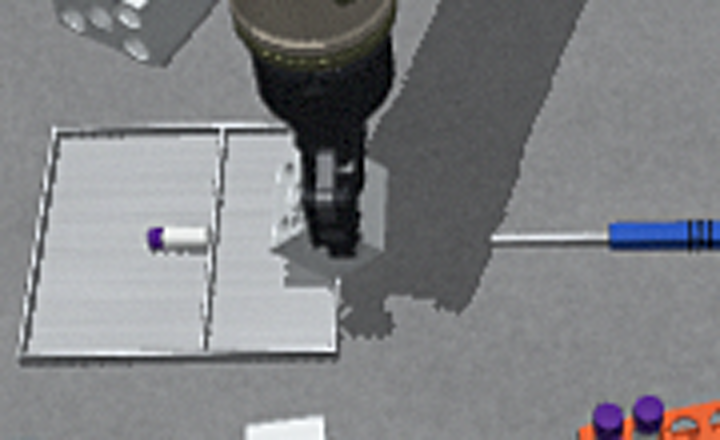

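>>> {"fn": "jog_arm", "kwargs": {
  "steps": [0.05,0.004,0,0,0,0.05,0.008,0,0,0,0.05,0.012,0,0.001,0,0.05,0.016,0,0.002,0,0.05,0.02,0,0.003,0,0.05,0.024,0,0.005,0,0.05,0.028,0,0.007,0,0.05,0.032,0,0.01,0,0.05,0.035,0,0.012,0,0.05,0.036,0,0.014,0]
}}

```text
clock: 21.55
position: [0.5454, -0.1142, 0.011]
ee_rot: [0.778, 0.628, 0.0, -0.0]
ft_force: [-13.0, 2.7, 35.5]
grip_width: 0.695
```

```bash
python3 -c "
from h import *
to(.5216,-.2171,-.001,-12.07)
snap('scene','t',(150,330,160,270),4)
p,d,m,w=snap('wrist','t')
C,L,k=blk('t_wrist.npz')
for a in np.arange(-.05,.07,.005):
    kk=k&(abs(L[...,0]-a)<.002);print(a.round(3),kk.sum(),np.percentile(C[kk][:,2],[10,50,90]).round(4) if kk.sum()>5 else '')
"
```

```text
clk 21.55 pos [ 0.5454 -0.1142  0.011 ] yaw -12.17 f [-13.    2.7  35.5] g 0.695 q [-0.48  0.48  0.73  1.88 -0.39  0.94  0.22]
shift [-0.1056 -0.0016  0.0119] twist -0.0017
-0.05 0 
-0.045 37 [0.0351 0.0359 0.0362]
-0.04 121 [0.0368 0.0376 0.0408]
-0.035 57 [0.0444 0.0452 0.0458]
-0.03 117 [0.0465 0.049  0.0498]
-0.025 170 [0.0524 0.0536 0.0546]
-0.02 103 [0.056  0.0573 0.06  ]
-0.015 66 [0.0624 0.0631 0.0638]
-0.01 1600 [0.0636 0.0654 0.0668]
-0.005 1898 [0.0586 0.0607 0.0626]
-0.0 1756 [0.0535 0.0554 0.0574]
0.005 1637 [0.0482 0.0502 0.0522]
0.01 1534 [0.0431 0.045  0.047 ]
0.015 1421 [0.0379 0.0399 0.0418]
0.02 1340 [0.0326 0.0346 0.0364]
0.025 141 [0.0307 0.0317 0.0324]
0.03 0 
0.035 0 
0.04 0 
0.045 0 
0.05 0 
0.055 0 
0.06 0 
0.065 0
```

View pics/t_wrist.png

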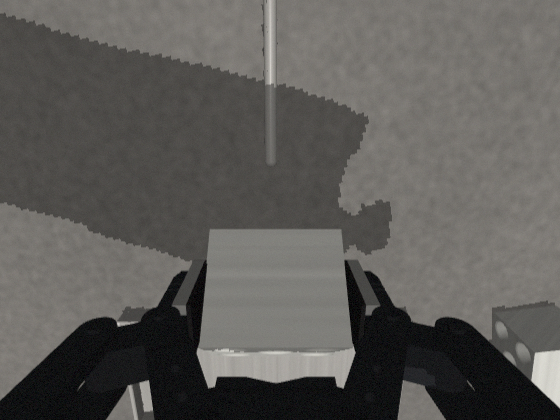

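View pics/t_scene.png

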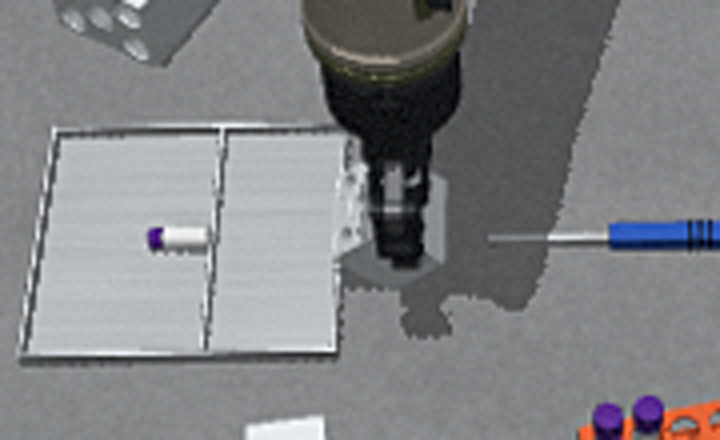

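>>> {"fn": "jog_arm", "kwargs": {
  "steps": [0.05,0.004,0,0.0,0,0.05,0.008,0,0.0015,0,0.05,0.012,0,0.0035,0,0.05,0.016,0,0.0055,0,0.05,0.0195,0,0.008,0,0.05,0.023,0,0.0105,0,0.05,0.026,0,0.0135,0,0.05,0.026,0,0.0135,0,0.05,0.026,0,0.0135,0,0.05,0.026,0,0.0135,0]
}}

```text
clock: 22.65
position: [0.5516, -0.0882, -0.003]
ee_rot: [0.778, 0.628, 0.001, 0.0]
ft_force: [-2.2, 1.7, 7.1]
grip_width: 0.696
```

```bash
python3 -c "
from h import *
to(.5216,-.2171,-.001,-12.07)
snap('scene','u',(150,330,160,270),4)
p,d,m,w=snap('wrist','u')
C,L,k=blk('u_wrist.npz')
for a in np.arange(-.05,.07,.005):
    kk=k&(abs(L[...,0]-a)<.002);print(a.round(3),kk.sum(),np.percentile(C[kk][:,2],[10,50,90]).round(4) if kk.sum()>5 else '')
"
```

```text
clk 22.65 pos [ 0.5516 -0.0882 -0.003 ] yaw -12.14 f [-2.2  1.7  7.1] g 0.696 q [-0.51  0.5   0.72  1.88 -0.41  0.91  0.19]
shift [-0.1323 -0.0022 -0.0021] twist -0.0012
-0.05 0 
-0.045 0 
-0.04 0 
-0.035 22 [0.0459 0.0469 0.0478]
-0.03 222 [0.0445 0.0471 0.0518]
-0.025 150 [0.0538 0.0545 0.055 ]
-0.02 1455 [0.0479 0.0527 0.0559]
-0.015 151 [0.054  0.0567 0.0569]
-0.01 0 
-0.005 1194 [0.0523 0.055  0.0566]
-0.0 3573 [0.0374 0.0435 0.0491]
0.005 2380 [0.0215 0.0267 0.0319]
0.01 0 
0.015 0 
0.02 0 
0.025 0 
0.03 0 
0.035 0 
0.04 0 
0.045 0 
0.05 0 
0.055 0 
0.06 0 
0.065 0
```

View pics/u_scene.png

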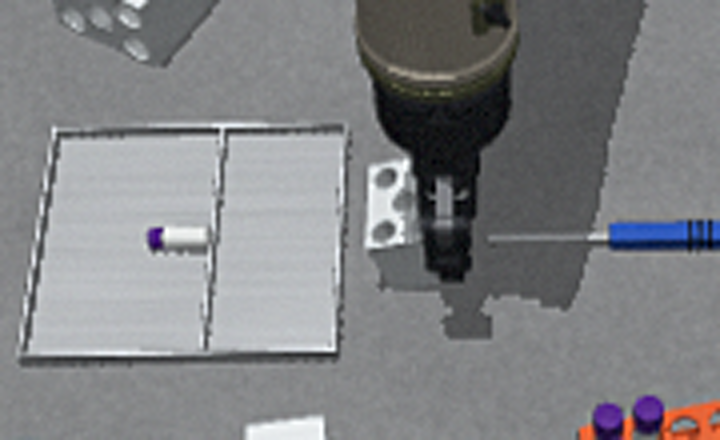

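>>> {"fn": "jog_arm", "kwargs": {
  "steps": [0.05,0,0,-0.004,0,0.05,-0.006,0,-0.005,0,0.05,-0.015,0,-0.005,0,0.05,-0.018,0,-0.003,0,0.05,-0.018,0,0,0,0.05,-0.015,0,0.002,0,0.05,-0.012,0,0.005,0,0.05,-0.009,0,0.008,0,0.05,-0.007,0,0.0105,0,0.05,-0.007,0,0.0115,0]
}}

```text
clock: 23.75
position: [0.5496, -0.0958, -0.0151]
ee_rot: [0.778, 0.628, 0.0, 0.0]
ft_force: [-3.6, 1.2, 10.9]
grip_width: 0.697
```

```bash
python3 -c "
from h import *
to(.5216,-.2171,-.001,-12.07)
snap('scene','v',(150,330,160,270),4)
p,d,m,w=snap('wrist','v')
C,L,k=blk('v_wrist.npz')
for a in np.arange(-.05,.03,.005):
    kk=k&(abs(L[...,0]-a)<.002);print(a.round(3),kk.sum(),np.percentile(C[kk][:,2],[10,50,90]).round(4) if kk.sum()>5 else '')
"
```

```text
clk 23.75 pos [ 0.5496 -0.0958 -0.0151] yaw -12.17 f [-3.6  1.2 10.9] g 0.697 q [-0.49  0.52  0.7   1.89 -0.42  0.89  0.21]
shift [-0.1245 -0.0018 -0.014 ] twist -0.0017
-0.05 0 
-0.045 0 
-0.04 0 
-0.035 0 
-0.03 151 [0.0348 0.0369 0.0382]
-0.025 0 
-0.02 701 [0.0342 0.0392 0.0439]
-0.015 168 [0.0376 0.0418 0.0443]
-0.01 0 
-0.005 0 
-0.0 4785 [0.0231 0.034  0.0429]
0.005 0 
0.01 0 
0.015 0 
0.02 0 
0.025 0
```

View pics/v_scene.png

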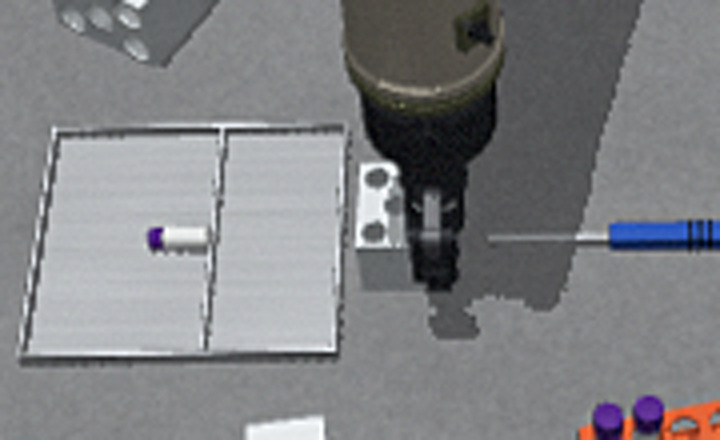

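View pics/v_wrist.png

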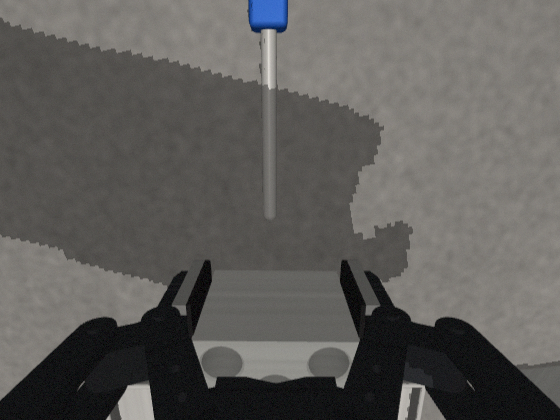

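>>> {"fn": "jog_arm", "kwargs": {
  "steps": [0.06,0,0,0,0,0.075,0,0,-0.001,0,0.085,0,0,-0.002,0,0.085,0,0,-0.004,0,0.085,0,0,-0.02,0,0.085,0,0,-0.045,0,0.085,-0.01,0,-0.065,0,0.085,-0.021,0,-0.075,0,0.085,-0.021,0,-0.075,0,0.085,-0.021,0,-0.075,0]
}}

```text
clock: 24.85
position: [0.5446, -0.1157, 0.0594]
ee_rot: [0.778, 0.628, 0.0, -0.0]
ft_force: [0.0, -0.5, -0.3]
grip_width: 0.993
```

```bash
python3 -c "
from h import *
to(.5496,-.0958,-.009,-12.07)
p,d,m,w=snap('wrist','w')
C=cloud(d,m,w);o,P,R=st()
k=(C[...,2]>.046)&(C[...,2]<.056)&(np.hypot(C[...,0]-P[0],C[...,1]-P[1])<.06)
r=cv2.minAreaRect(C[k][:,:2].astype(np.float32)*1000);print(k.sum(),np.median(C[k][:,2]),r,cv2.boxPoints(r).round(1).tolist())
snap('scene','w',(150,330,160,270),4)
"
```

```text
clk 24.85 pos [ 0.5446 -0.1157  0.0594] yaw -12.18 f [ 0.  -0.5 -0.3] g 0.993 q [-0.52  0.4   0.78  1.85 -0.33  1.02  0.18]
shift [0.0205 0.0007 0.0684] twist -0.0019
5939 0.049472315352369955 ((542.8519897460938, -118.49124145507812), (47.3690299987793, 60.26312255859375), 77.41841125488281) [[508.29998779296875, -135.0], [567.0999755859375, -148.1999969482422], [577.4000244140625, -101.9000015258789], [518.5999755859375, -88.80000305175781]]
```

View pics/w_wrist.png

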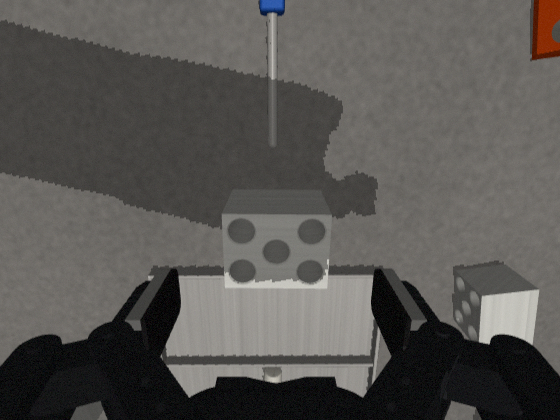

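View pics/w_scene.png

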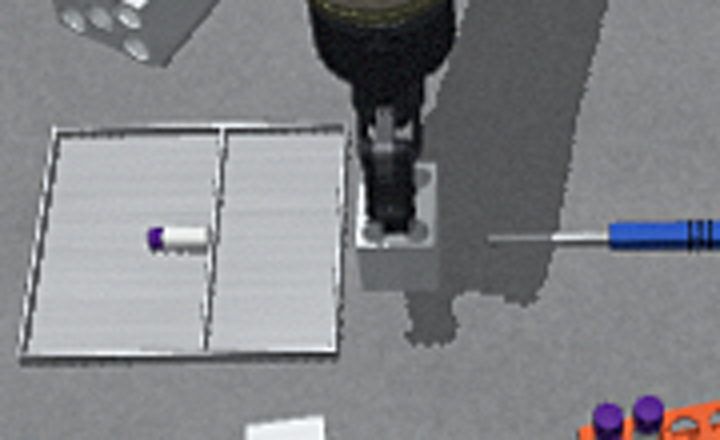

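>>> {"fn": "jog_arm", "kwargs": {
  "steps": [0.085,-0.003,-0.001,0.02,0.007,0.085,-0.003,-0.001,0.04,0.007,0.085,-0.003,-0.001,0.058,0.007,0.085,-0.003,-0.001,0.066,0.007,0.085,-0.003,-0.001,0.068,0.007,0.07,-0.003,-0.001,0.068,0.007,0.05,-0.003,-0.001,0.068,0.007,0.05,-0.003,-0.001,0.068,0.007,0.05,-0.003,-0.001,0.068,0.007,0.05,-0.003,-0.001,0.068,0.007],
  "grip_force": 50
}}

```text
clock: 25.95
position: [0.5439, -0.1186, -0.0074]
ee_rot: [0.78, 0.626, 0.001, 0.0]
ft_force: [-1.4, 0.2, 6.5]
grip_width: 0.693
```

```bash
python3 -c "
from h import *
to(.519,.2405,.12,0.6)"
```

```text
clk 25.95 pos [ 0.5439 -0.1186 -0.0074] yaw -12.55 f [-1.4  0.2  6.5] g 0.693 q [-0.46  0.5   0.72  1.89 -0.42  0.9   0.25]
shift [ 0.3451 -0.1022 -0.1274] twist -0.2295
```

>>> {"fn": "jog_arm", "kwargs": {
  "steps": [0.05,0,0,-0.015,0,0.05,0,0,-0.05,0,0.05,0,0,-0.09,0,0.05,0.03,-0.009,-0.115,-0.03,0.05,0.07,-0.021,-0.12,-0.06,0.05,0.11,-0.033,-0.12,-0.1,0.05,0.15,-0.045,-0.12,-0.13,0.05,0.19,-0.057,-0.12,-0.17,0.05,0.23,-0.069,-0.12,-0.2,0.05,0.25,-0.075,-0.12,-0.23]
}}

```text
clock: 26.95
position: [0.5233, 0.1461, 0.1123]
ee_rot: [0.701, 0.713, 0.0, -0.001]
ft_force: [-0.1, 0.2, -3.7]
grip_width: 0.695
```

```bash
python3 -c "
from h import *
to(.519,.2405,.112,0.6)
p,d,m,w=snap('wrist','x')
"
```

```text
clk 26.95 pos [0.5233 0.1461 0.1123] yaw 0.95 f [-0.1  0.2 -3.7] g 0.695 q [-0.94  0.27  0.68  1.83 -0.19  1.11 -0.18]
shift [ 0.0944 -0.0028  0.0004] twist 0.006
```

View pics/x_wrist.png

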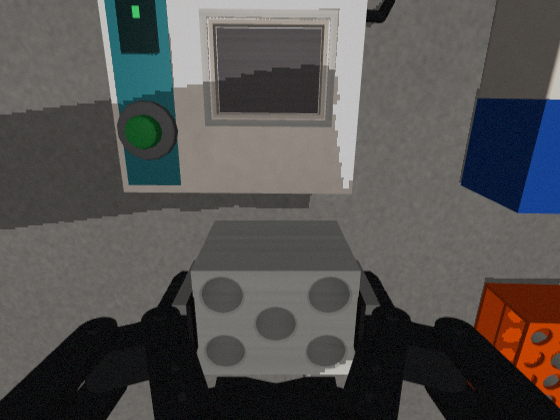

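```bash
python3 -c "
from h import *
p,d,m,w=load('x_wrist.npz');C=cloud(d,m,w);o,P,R=st()
def rect(k,nm):
    r=cv2.minAreaRect(C[k][:,:2].astype(np.float32)*1000);print(nm,k.sum(),np.median(C[k][:,2]).round(4),r)
v,u=np.mgrid[:420,:560]
z=C[...,2]
rect((z<.056)&(z>.046)&(u>200)&(u<340)&(v<130),'recess floor')
q=(z<.0665)&(z>.058)&(u>90)&(u<380)&(v<200); rect(q,'deck')
# edges of the pocket: deck pixels boundary -> hole in deck mask
h=((~q)&(u>205)&(u<335)&(v>10)&(v<125)).astype(np.uint8); n,l,s,_=cv2.connectedComponentsWithStats(h);i=1+np.argmax(s[1:,4]);print(s[i])
c=max(cv2.findContours((l==i).astype(np.uint8),0,1)[0],key=cv2.contourArea)[:,0]
X=ray(m,w,c,.062);r=cv2.minAreaRect(X[:,:2].astype(np.float32)*1000);print('pocket at deck',r)
k=(abs(z-.170)<.006)&(np.hypot(C[...,0]-P[0],C[...,1]-P[1])<.05)&(u>190)&(u<365)&(v>265); rect(k,'block top')
g=(p[...,1]>p[...,0]*1.6)&(p[...,1]>p[...,2]*1.5)&(u<200)&(v>90); print('button',C[g].mean(0),np.median(z[g]),g.sum()); rect(g&(z>.07),'btn')
for zz in np.arange(.15,.19,.004): print(zz.round(3),((abs(z-zz)<.002)&(u>200)&(u<350)&(v>270)).sum(),end=' ')
"
```

```text
recess floor 9402 0.0502 ((516.248046875, 241.46905517578125), (64.48735809326172, 50.43219757080078), 0.4306308925151825)
deck 35720 0.0617 ((496.4212951660156, 221.89439392089844), (151.03985595703125, 112.00774383544922), 0.5708457231521606)
[ 213   23  111   92 9600]
pocket at deck ((516.3134765625, 241.16421508789062), (63.05412292480469, 49.7923469543457), 0.44812244176864624)
block top 14370 0.1691 ((523.128173828125, 146.07565307617188), (64.90533447265625, 47.99322509765625), 1.3898861408233643)
button [0.45504819 0.19122499 0.1146456 ] 0.07665070164993837 1422
btn 1384 0.0767 ((483.1614685058594, 178.9921417236328), (89.89252471923828, 84.49713897705078), 9.126899719238281)
0.15 390 0.154 776 0.158 1023 0.162 1248 0.166 1543 0.17 10151 0.174 0 0.178 0 0.182 0 0.186 0 0.19 0
```

>>> {"fn": "jog_arm", "kwargs": {
  "steps": [0.05,0.03,-0.001,0,0.007,0.05,0.06,-0.002,0,0.007,0.05,0.085,-0.003,0,0.007,0.05,0.0945,-0.0035,0,0.007,0.05,0.0945,-0.0035,0.01,0.007,0.05,0.0945,-0.0035,0.025,0.007,0.05,0.0945,-0.0035,0.04,0.007,0.05,0.0945,-0.0035,0.046,0.007,0.05,0.0945,-0.0035,0.046,0.007,0.05,0.0945,-0.0035,0.046,0.007]
}}

```text
clock: 28.0
position: [0.52, 0.2358, 0.0657]
ee_rot: [0.706, 0.708, -0.0, 0.0]
ft_force: [-0.2, -0.1, -3.2]
grip_width: 0.694
```

```bash
python3 -c "
from h import *
to(.5182,.2406,.0426,0.57)
p,d,m,w=snap('scene','y',(330,440,120,220),7)
p,d,m,w=snap('top','y',(80,200,170,280),6)
"
```

```text
clk 28.0 pos [0.52   0.2358 0.0657] yaw 0.19 f [-0.2 -0.1 -3.2] g 0.694 q [-1.01  0.39  0.61  1.8  -0.25  1.04 -0.3 ]
shift [ 0.0048 -0.0018  0.0231] twist -0.0067
```

View pics/y_scene.png

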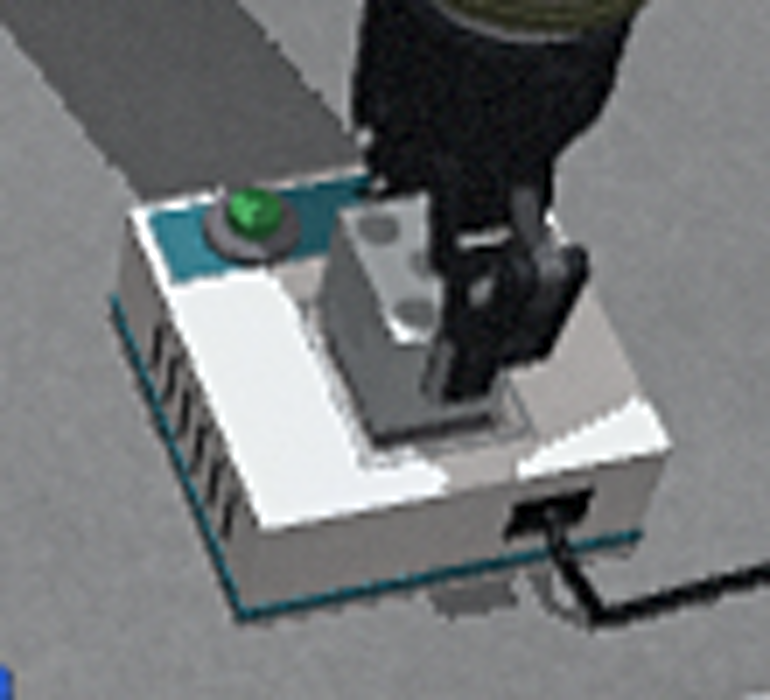

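View pics/y_top.png

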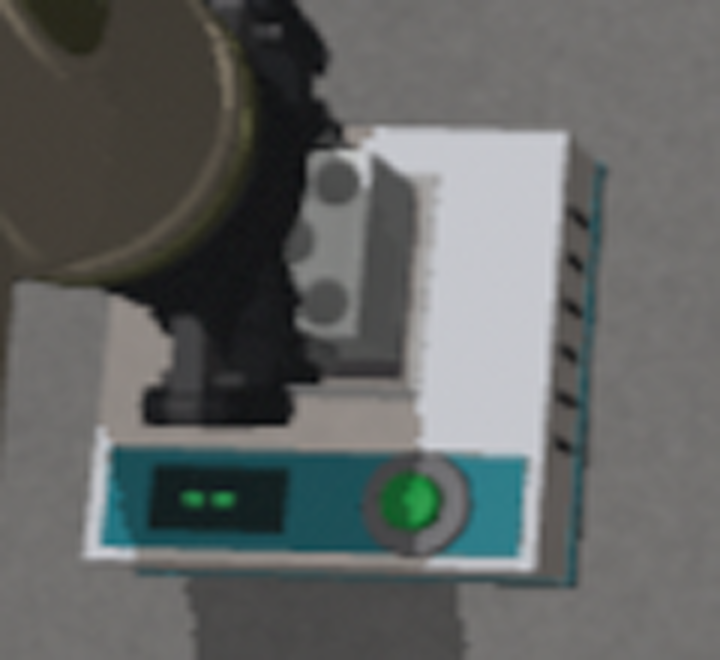

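>>> {"fn": "jog_arm", "kwargs": {
  "steps": [0.05,0.0048,-0.0018,0,-0.0067,0.05,0.0048,-0.0018,0,-0.0067,0.05,0.0048,-0.0018,0,-0.0067,0.05,0.0048,-0.0018,0.003,-0.0067,0.05,0.0048,-0.0018,0.006,-0.0067,0.05,0.0048,-0.0018,0.008,-0.0067,0.05,0.0048,-0.0018,0.01,-0.0067,0.05,0.0048,-0.0018,0.012,-0.0067,0.05,0.0048,-0.0018,0.013,-0.0067,0.05,0.0048,-0.0018,0.013,-0.0067]
}}

```text
clock: 29.1
position: [0.5179, 0.241, 0.0525]
ee_rot: [0.703, 0.711, -0.0, -0.0]
ft_force: [-1.0, 0.1, -4.0]
grip_width: 0.692
```

```bash
python3 -c "
from h import *
to(.5182,.2406,.0426,0.57)
p,d,m,w=snap('scene','z',(330,440,120,220),7)
p,d,m,w=snap('top','z',(80,200,170,280),6)
"
```

```text
clk 29.1 pos [0.5179 0.241  0.0525] yaw 0.61 f [-1.   0.1 -4. ] g 0.692 q [-1.01  0.4   0.6   1.81 -0.27  1.01 -0.29]
shift [-0.0004  0.0003  0.0099] twist 0.0008
```

View pics/z_scene.png

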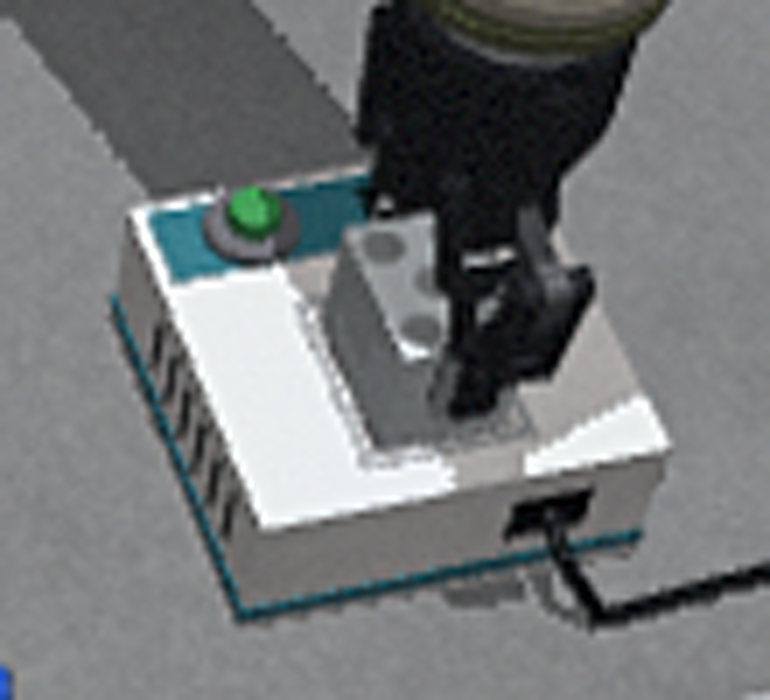

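View pics/z_top.png

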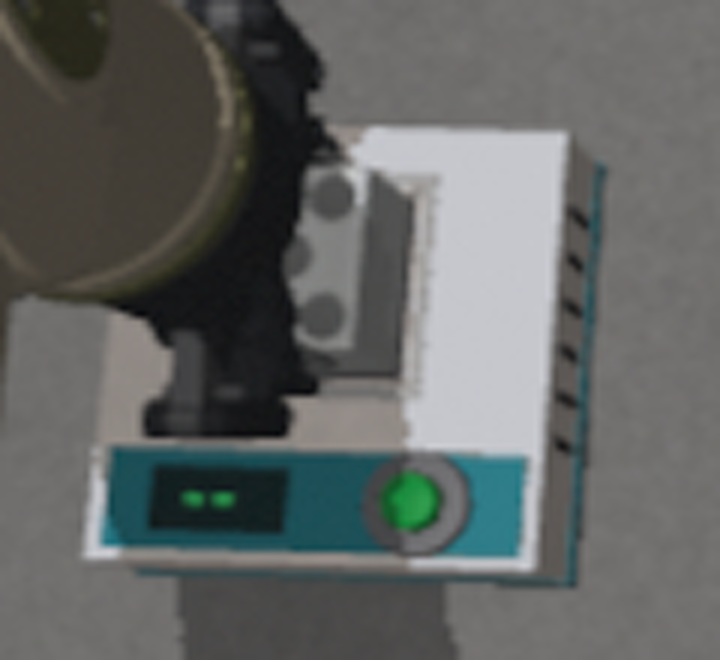

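>>> {"fn": "jog_arm", "kwargs": {
  "steps": [0.05,0,0,0.001,0,0.05,0,0,0.002,0,0.05,0,0,0.003,0,0.05,0,0,0.004,0,0.05,0,0,0.005,0,0.05,0,0,0.006,0,0.05,0,0,0.007,0,0.05,0,0,0.008,0,0.05,0,0,0.008,0,0.05,0,0,0.008,0]
}}

```text
clock: 30.2
position: [0.518, 0.2411, 0.0447]
ee_rot: [0.703, 0.711, 0.0, -0.0]
ft_force: [1.1, -0.8, -2.6]
grip_width: 0.694
```

>>> {"fn": "jog_arm", "kwargs": {
  "steps": [0.05,0,0,0.0005,0,0.05,0,0,0.001,0,0.05,0,0,0.0013,0,0.05,0,0,0.0016,0,0.05,0,0,0.0019,0,0.05,0,0,0.0022,0,0.05,0,0,0.0022,0,0.05,0,0,0.0022,0,0.05,0,0,0.0022,0,0.05,0,0,0.0022,0]
}}

```text
clock: 31.2
position: [0.518, 0.2411, 0.0426]
ee_rot: [0.703, 0.711, 0.0, -0.0]
ft_force: [-1.9, 0.2, 1.5]
grip_width: 0.699
```

>>> {"fn": "jog_arm", "kwargs": {
  "steps": [0.062,0,0,0,0,0.067,0,0,0,0,0.075,0,0,0,0,0.075,0,0,0,0,0.075,0,0,-0.005,0,0.075,0,0,-0.02,0,0.075,0,0,-0.045,0,0.075,0,0,-0.07,0,0.06,-0.03,0,-0.08,0,0.04,-0.06,0,-0.08,0]
}}

```text
clock: 32.2
position: [0.5199, 0.1814, 0.1255]
ee_rot: [0.703, 0.711, 0.002, 0.0]
ft_force: [-0.6, -1.0, -0.4]
grip_width: 0.554
```

```bash
python3 -c "
from h import *
to(.4448,.2036,.12,0.57)
p,d,m,w=snap('wrist','A')
C=cloud(d,m,w);z=C[...,2];v,u=np.mgrid[:420,:560]
near=np.hypot(C[...,0]-.518,C[...,1]-.241)<.045
k=near&(z>.09)&(z<.11);print('block top z',np.percentile(z[k],[5,50,95]),cv2.minAreaRect(C[k][:,:2].astype(np.float32)*1000))
A=np.c_[C[k][:,:2],np.ones(k.sum())];print('tilt',np.linalg.lstsq(A,z[k],rcond=None)[0])
k=(abs(z-.062)<.004)&(np.hypot(C[...,0]-.4986,C[...,1]-.24)<.12);print('deck',np.median(z[k]))
g=(p[...,1]>p[...,0]*1.6)&(p[...,1]>p[...,2]*1.5)&(z>.07)&(z<.085);print('btn',g.sum(),C[g].mean(0),np.median(z[g]),cv2.minAreaRect(C[g][:,:2].astype(np.float32)*1000))
p,d,m,w=snap('scene','A',(330,440,120,220),7)
"
```

```text
clk 32.2 pos [0.5199 0.1814 0.1255] yaw 0.7 f [-0.6 -1.  -0.4] g 0.554 q [-0.99  0.26  0.67  1.8  -0.18  1.13 -0.25]
shift [ 0.0232 -0.0748  0.0053] twist 0.0023
block top z [0.09669501 0.09949487 0.10061289] ((516.683349609375, 240.9679718017578), (60.27418518066406, 45.572566986083984), 0.5909925103187561)
tilt [0.00056327 0.01080967 0.09630152]
deck 0.061705480299358316
btn 727 [0.44380509 0.2067766  0.07585077] 0.07620364332209162 ((443.19500732421875, 206.13995361328125), (18.530309677124023, 18.685752868652344), 67.64229583740234)
```

View pics/A_wrist.png

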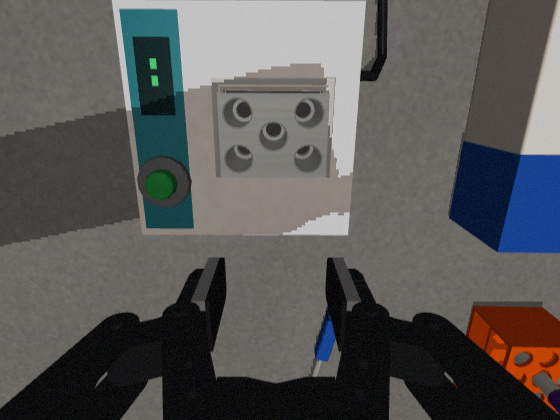

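View pics/A_scene.png

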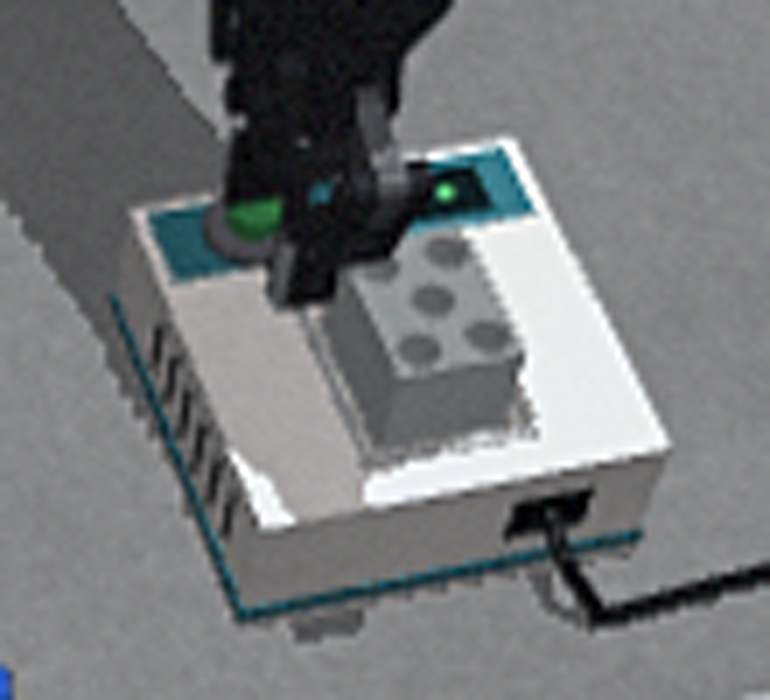

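>>> {"fn": "jog_arm", "kwargs": {
  "steps": [0.0,0.005,-0.03,0,0,0.0,0.012,-0.055,0,0,0.0,0.024,-0.075,0,0,0.0,0.024,-0.075,0,0,0.0,0.024,-0.075,0.02,0,0.0,0.024,-0.075,0.035,0,0.0,0.024,-0.075,0.045,0,0.0,0.024,-0.075,0.045,0,0.0,0.024,-0.075,0.045,0,0.0,0.024,-0.075,0.045,0]
}}

```text
clock: 33.3
position: [0.444, 0.2045, 0.0783]
ee_rot: [0.703, 0.711, 0.001, 0.0]
ft_force: [0.4, 0.6, 0.1]
grip_width: -0.002
```

```bash
python3 -c "
from h import *
to(.4446,.2045,.0505,0.57)
p,d,m,w=snap('wrist','B')
C=cloud(d,m,w);o,P,R=st();L=(C-P)@R
k=(abs(L[...,1])<.012)&(abs(L[...,0])<.02)&(L[...,2]<-.012)&(L[...,2]>-.05);print('tip z',np.sort(C[k][:,2])[:30:5])
p,d,m,w=snap('scene','B',(330,440,120,220),7)
"
```

```text
clk 33.3 pos [0.444  0.2045 0.0783] yaw 0.6 f [0.4 0.6 0.1] g -0.002 q [-1.11  0.17  0.64  2.   -0.12  1.01 -0.4 ]
shift [-0.      0.0006  0.0278] twist 0.0005
tip z [0.10013816 0.10069145 0.10111809 0.10130271 0.10163085 0.10214257]
```

View pics/B_wrist.png

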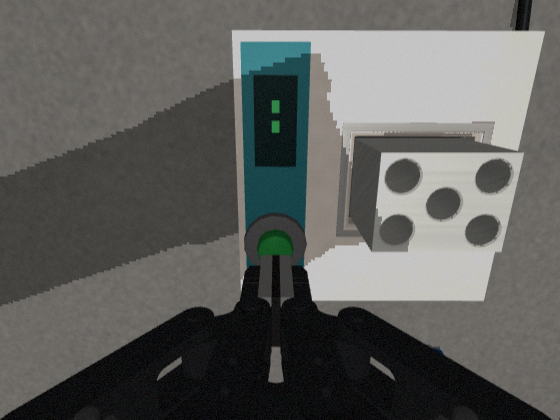

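View pics/B_scene.png

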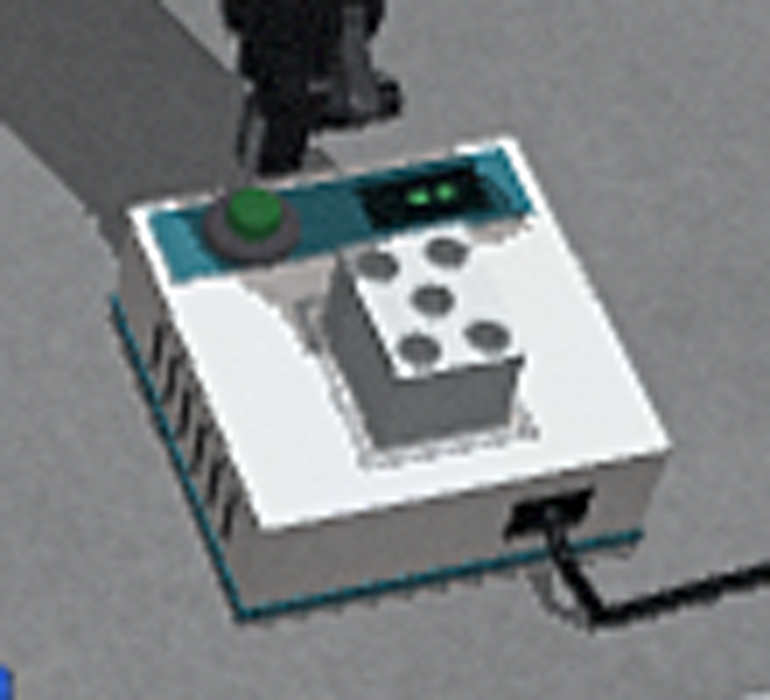

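>>> {"fn": "jog_arm", "kwargs": {
  "steps": [0.0,0,0,0.008,0,0.0,0,0,0.016,0,0.0,0,0,0.021,0,0.0,0,0,0.023,0,0.0,0,0,0.0245,0,0.0,0,0,0.0255,0,0.0,0,0,0.0262,0,0.0,0,0,0.0265,0,0.0,0,0,0.0265,0,0.0,0,0,0.0265,0]
}}

```text
clock: 34.4
position: [0.4432, 0.2042, 0.0518]
ee_rot: [0.703, 0.711, -0.0, -0.0]
ft_force: [-8.0, -2.4, 16.0]
grip_width: -0.003
```

```bash
python3 -c "
from h import *
o,P,R=st();print(P,o['ft_force'],o['torque'])
p,d,m,w=snap('scene','C',(340,400,130,175),12)
p,d,m,w=snap('wrist','C')
C=cloud(d,m,w);g=(p[...,1]>p[...,0]*1.6)&(p[...,1]>p[...,2]*1.5)&(C[...,2]>.06)&(C[...,2]<.085);print(g.sum(),np.percentile(C[g][:,2],[10,50,90]))
cv2.imwrite('pics/C_wr.png',cv2.resize(p[180:330,200:350,::-1],None,fx=4,fy=4,interpolation=cv2.INTER_CUBIC))
p,d,m,w=load('B_wrist.npz');C=cloud(d,m,w)
gr=(np.hypot(C[...,0]-.4435,C[...,1]-.206)<.017)&(np.hypot(C[...,0]-.4435,C[...,1]-.206)>.0115)&(C[...,2]<.09);print('collar z',np.percentile(C[gr][:,2],[10,50,90,98]))
p,d,m,w=load('A_wrist.npz');C=cloud(d,m,w)
for r in np.arange(0,.02,.002):
  rr=np.hypot(C[...,0]-.4432,C[...,1]-.2063);k=(rr>=r)&(rr<r+.002)&(C[...,2]<.09);print(r.round(3),np.percentile(C[k][:,2],[10,50,90]).round(4))
"
```

```text
[0.44315185 0.20420157 0.05178519] [-8.01469553 -2.3681215  16.04637297] [-0.77492551  1.70258607  0.04514515]
452 [0.06211387 0.06329611 0.07128721]
collar z [0.06634726 0.06741458 0.06831187 0.06874567]
0.0 [0.0758 0.0764 0.0775]
0.002 [0.0758 0.0766 0.0776]
0.004 [0.0758 0.0765 0.0774]
0.006 [0.0755 0.0764 0.0773]
0.008 [0.0675 0.0741 0.0764]
0.01 [0.0668 0.0676 0.0684]
0.012 [0.0668 0.0676 0.0684]
0.014 [0.0667 0.0675 0.0683]
0.016 [0.0618 0.0665 0.0678]
0.018 [0.061 0.062 0.063]
```

View pics/C_scene.png

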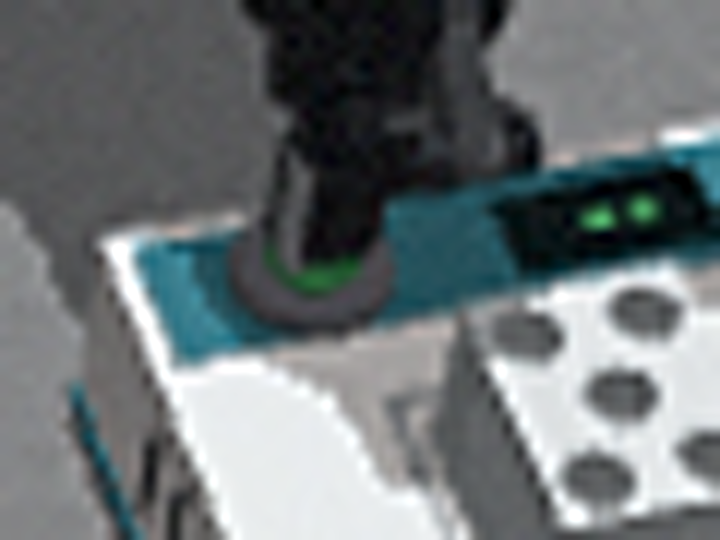

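View pics/C_wr.png

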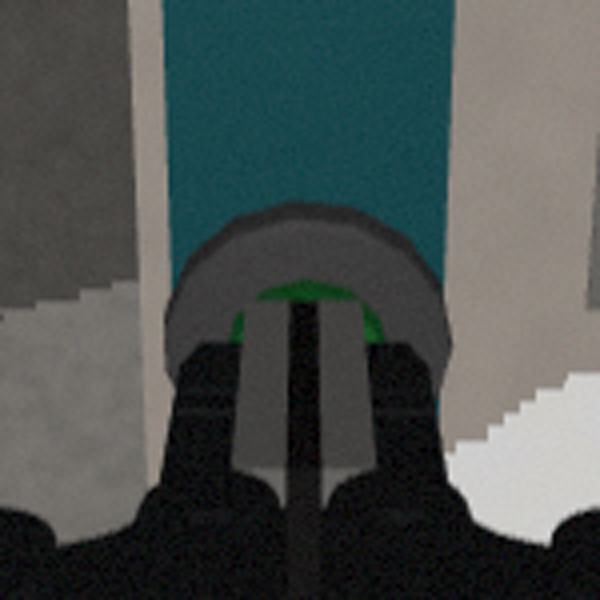

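>>> {"fn": "jog_arm", "kwargs": {
  "steps": [0.0,0,0,-0.005,0,0.0,0,0,-0.02,0,0.0,0,0,-0.05,0,0.0,0,0,-0.09,0,0.0,-0.02,0,-0.12,0,0.0,-0.06,0,-0.13,0,0.0,-0.1,0,-0.13,0,0.0,-0.13,0,-0.13,0,0.0,-0.13,0,-0.13,0,0.0,-0.13,0,-0.13,0]
}}

```text
clock: 35.5
position: [0.445, 0.0742, 0.1812]
ee_rot: [0.704, 0.71, 0.001, -0.0]
ft_force: [-0.5, 1.2, -0.0]
grip_width: 0.005
```

```bash
python3 -c "
from h import *
o,P,R=st();print(P,o['ft_force'],o['clock'])
snap('scene','D');p,d,m,w=snap('top','D')
C=cloud(d,m,w);z=C[...,2]
k=(np.hypot(C[...,0]-.518,C[...,1]-.241)<.045)&(z>.09)&(z<.11);print('block',k.sum(),np.median(z[k]) if k.any() else 0,cv2.minAreaRect(C[k][:,:2].astype(np.float32)*1000))
a=np.load('a_top.npz')['p'].astype(int);b=p.astype(int);D=abs(a-b).sum(2)>90
print('diff rack',D[90:145,225:290].sum(),'glove',D[85:155,70:195].sum(),'jar',D[115:170,395:445].sum())
g=(p[...,1]>p[...,0]*1.6)&(p[...,1]>p[...,2]*1.5)&(z>.07)&(z<.085);print('btn z',np.median(z[g]),g.sum())
"
```

```text
[0.44495455 0.07418917 0.1811921 ] [-0.49896922  1.24008008 -0.04867245] 35.5
block 0 0 ((0.0, 0.0), (0.0, 0.0), 0.0)
diff rack 0 glove 189 jar 0
btn z nan 0
  return _methods._mean(a, axis=axis, dtype=dtype,
  ret = ret.dtype.type(ret / rcount)
```

View pics/D_scene.png

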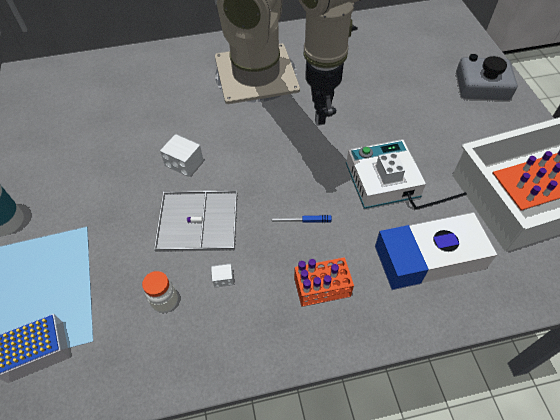

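View pics/D_top.png

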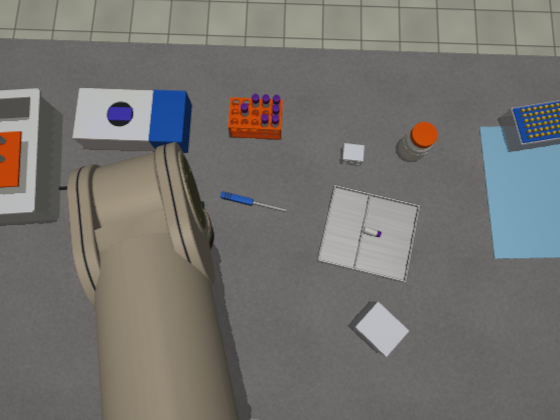

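```bash
python3 -c "
from h import *
for t in 'BC':
  p,d,m,w=load(t+'_wrist.npz');C=cloud(d,m,w);v,u=np.mgrid[:420,:560]
  g=(p[...,1]>p[...,0]*1.6)&(p[...,1]>p[...,2]*1.5)&(v>200);print(t,g.sum(),np.percentile(C[g][:,2],[5,25,50,75,95]).round(4))
  k=(abs(C[...,0]-.518)<.045)&(abs(C[...,1]-.241)<.04)&(abs(C[...,2]-.1)<.005);print('block top',k.sum(),np.median(C[k][:,2]),cv2.minAreaRect(C[k][:,:2].astype(np.float32)*1000))
  r=np.hypot(C[...,0]-.444,C[...,1]-.2055);q=(r<.018)&(r>.012)&(C[...,2]<.075);print('collar',np.median(C[q][:,2]))
  ys,xs=np.nonzero(g);print([(x,y,C[y,x].round(4).tolist()) for x,y in list(zip(xs,ys))[::max(1,len(xs)//8)]])
for t in 'AD':
  p,d,m,w=load(t+'_scene.npz');C=cloud(d,m,w)
  k=(abs(C[...,0]-.518)<.045)&(abs(C[...,1]-.241)<.04)&(abs(C[...,2]-.1)<.005);print(t,k.sum(),np.median(C[k][:,2]),cv2.minAreaRect(C[k][:,:2].astype(np.float32)*1000))
"
```

```text
B 1688 [0.0723 0.0762 0.1464 0.1723 0.1846]
block top 10792 0.09948532703339127 ((516.7796020507812, 240.814453125), (61.24543380737305, 46.94247055053711), 0.5866296887397766)
collar 0.06728942718728434
[(np.int64(271), np.int64(230), [0.4402, 0.2149, 0.0683]), (np.int64(260), np.int64(239), [0.4344, 0.2116, 0.0732]), (np.int64(271), np.int64(245), [0.4404, 0.2096, 0.0765]), (np.int64(267), np.int64(251), [0.4382, 0.206, 0.0764]), (np.int64(320), np.int64(314), [0.4584, 0.2126, 0.1398]), (np.int64(168), np.int64(350), [0.4128, 0.2186, 0.1647]), (np.int64(89), np.int64(379), [0.3955, 0.2175, 0.1737]), (np.int64(493), np.int64(401), [0.4929, 0.2192, 0.1809])]
C 824 [0.069  0.1211 0.1406 0.1523 0.1603]
block top 15133 0.09946428221469919 ((516.7351684570312, 240.7538299560547), (61.48011016845703, 47.15542984008789), 0.44926103949546814)
collar 0.0672772225038104
[(np.int64(275), np.int64(250), [0.4417, 0.2153, 0.0684]), (np.int64(293), np.int64(259), [0.4504, 0.2105, 0.068]), (np.int64(260), np.int64(318), [0.4369, 0.2174, 0.1225]), (np.int64(323), np.int64(340), [0.4549, 0.2223, 0.1383]), (np.int64(337), np.int64(361), [0.4572, 0.2232, 0.1469]), (np.int64(233), np.int64(379), [0.4319, 0.2228, 0.1523]), (np.int64(480), np.int64(394), [0.4898, 0.2198, 0.1532]), (np.int64(330), np.int64(408), [0.4534, 0.223, 0.1599])]
A 326 0.10123013573544357 ((518.6612548828125, 239.66390991210938), (64.62794494628906, 48.61631393432617), 3.0095055103302)
D 345 0.10110738647404231 ((518.6077270507812, 239.4973907470703), (63.542823791503906, 47.24040985107422), 0.3962138593196869)
```

```bash
python3 -c "
from h import *
p,d,m,w=load('C_wrist.npz');C=cloud(d,m,w);v,u=np.mgrid[:420,:560]
g=(p[...,1]>p[...,0]*1.5)&(p[...,1]>p[...,2]*1.4)&(v>240)&(v<275)&(u>250)&(u<305)&(C[...,2]<.09)
for r in range(245,272,2):
  k=g&(v==r); print(r,[(int(x),float(C[r,x,2].round(4))) for x in u[k]])
"
```

```text
245 []
247 []
249 []
251 [(270, 0.0678), (271, 0.0678), (272, 0.0677), (273, 0.069), (274, 0.0691), (275, 0.0695), (276, 0.0688), (277, 0.0691), (278, 0.0698), (279, 0.0692), (280, 0.0684), (281, 0.0686), (282, 0.069), (283, 0.0686)]
253 [(265, 0.0686), (266, 0.0687), (267, 0.0698), (268, 0.0697), (269, 0.0702), (270, 0.0703), (271, 0.0685), (272, 0.0698), (273, 0.0695), (274, 0.0697), (275, 0.071), (276, 0.0693), (277, 0.0699), (278, 0.0701), (279, 0.0709), (280, 0.07), (281, 0.0704), (282, 0.069), (283, 0.0686), (284, 0.0692), (285, 0.0684), (286, 0.0686), (287, 0.0688), (288, 0.0689)]
255 [(273, 0.0761), (274, 0.0777), (275, 0.076), (276, 0.0778), (277, 0.0765), (278, 0.0762)]
257 [(273, 0.0772), (291, 0.0696), (292, 0.0681)]
259 [(259, 0.0693), (260, 0.0697), (274, 0.0803), (291, 0.0707), (292, 0.0692), (293, 0.068), (294, 0.0689)]
261 [(258, 0.0688), (259, 0.0707), (260, 0.071), (291, 0.0707), (292, 0.0712), (293, 0.0713), (294, 0.0701)]
263 [(258, 0.0686), (259, 0.0699), (260, 0.0709), (276, 0.0834), (291, 0.0717), (292, 0.0713), (293, 0.0714), (294, 0.0704), (295, 0.0693)]
265 [(257, 0.0782), (258, 0.0778), (259, 0.0782), (260, 0.0782), (273, 0.0854), (292, 0.0787), (293, 0.0783), (294, 0.0784), (295, 0.0782)]
267 [(273, 0.0871)]
269 [(299, 0.0814)]
271 []
```

```bash
python3 -c "
from workcell import manip
print(manip.hand_in())"
```

```text
the job is handed in; nothing more can be done
None
```

I pushed the tube out of the block with the rod. It lies in the tray's catch side, and the rod lies flat on the bench. I tipped the block upright over the tray's rim, seated it wells up in the heater's recess and pressed the green button once. The job was handed in at about 35.6 s of the 72 s allowed.

**Last checks**
- **Block:** its top is level at 99.5 mm (100 mm when fully home). The scene camera shows no shift from pressing the button.
- **Button:** with the finger on it, its top stood near 71.5 mm, against 76.5 mm at rest, so it went fully down. The finger pressed with about 16 N, more than the spring's 4 N, so the button had bottomed out.
- **Rack and jar:** the pictures from before and after match exactly.
- **Glove box:** it showed 189 changed pixels in the top view. I put these down to the arm, which covers part of it there; the scene view shows it in place.

**What went wrong or disagreed**
- **Fingertips:** the cameras put them about 22 mm behind the reported TCP, not 17 mm ahead as stated. My first grasp of the rod closed on air, and I corrected for it from then on.
- **Tipping:** the block slipped over the rim half-way, pressing the wrist to about 36 N. I finished the turn on the bench.
- **Recess:** the wrist camera put it about 2 mm from where the top and scene cameras did. I used a value in between, and the block went in without catching.
- **Final top view:** the arm hid the heater in that picture, so the block was last checked from the scene camera.

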